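# Start a coach screw square in a countershaft bearing

### The arm

A 7-joint arm with a two-finger parallel gripper is mounted at the origin on the work surface. World frame = base frame: x ahead of the robot, y to its left, z up, the work surface at z = 0. Lengths are in m, angles in rad, forces in N, time in s.
With the tool pointing down it reaches from about 0.4 to 0.925 m from the base axis. Payload 4.1 kg.
Tool frame: the origin (TCP) lies at the very end of the fingers, on their centre line; the grasp point (between the pads) lies 19 mm behind it (bot.grip_point_offset is the distance from the TCP to the grasp point, in m); z points along the fingers, y is the line along which they close (so a half turn about z gives the same grasp; the last joint's range is limited). The gripper opens to 85 mm and grips with 20 to 120 N. Pads are 22 mm wide; open, the fingers measure 114 mm over their backs; the gripper's body (76 mm by 85 mm) begins 54 mm behind the grasp point. The pads swing forward as they close: fully open they stand 13 mm farther back than shut.
Start: joints at [-1.297, 0.398, 0.045, 1.537, -0.019, 1.207, -0.051], TCP at [0.237, 0.605, 0.231] pointing down, gripper open.
Joint ranges: [-2.82, 2.82], [-0.49, 2.23], [-1.37, 1.46], [0, 2.46], [-1.36, 4.5], [0.23, 2], [-2.94, 2.94]. Speed limits (rad/s): [2.57, 2.57, 3.14, 3.14, 3.14, 3.14, 3.14].

### API

Orientations are given as [roll, pitch, yaw] about the fixed x, y, z axes, in that order (R = Rz(yaw) Ry(pitch) Rx(roll)).
In Python, from rig import bot, viewer gives the robot as it stands.
- The arm moves only by the tool drive_tool, never from a script. Its arguments are lists of equal length, an entry for each row: "dp": the shift along the tool's x, y, z in mm, a list of three; "twist": the turn, a rotation vector about the tool's x, y, z in degrees, a list of three; "claw": the closure, from 0 (fully open) to 1 (shut). A call has 1 to 5 rows; each row is the pose to reach, as a shift and turn from the pose commanded when the call began, along the tool's axes at that moment; what a row does not reach only later rows make up. A row lasts 1/12 s, in which the tool goes at most 41.7 mm and 7.16 degrees, less where a joint would pass 70% of its speed; a pose out of reach is approached as far as the arm can. A call with a gripper value outside its range is refused whole. The fingers move at their own pace and stop on an object; "squeeze" is the grip in N (left out, the last holds). Time passes only in rows, so rows that repeat a pose let the fingers close. It gives the time, the measured TCP pose, the force, the opening and the grip force at its end, in the units of the state.
- bot.get_state(): the state, without advancing time (a new reading comes with each control period).
- viewer.camera(name): name is "side" or "top"; returns a dict with "image" (384x512x3 uint8, blue, green, red), "intrinsics" (3x3 intrinsics, pixels), "camera_from_world" (4x4, takes a point from world to camera coordinates). Camera axes: x right, y up, looking along -z (the intrinsics and any distortion apply to the point x, -y, -z); pixel columns grow to the right and rows downward; lengths in m; the calibration is good to about 2 mm. A picture is of the moment at which its call begins. There is no depth.
- bot.sign_off(): hands the job in; it is judged then, once.
The state is a dict: "clock": time; "joints": joint angles; "joint_velocities": joint speeds; "effort": joint torques, N m; "ee_pos": TCP position; "tool_rot": TCP orientation; "ft_force": force on the tool from outside, world axes, zero at the start; "moment": the same for the moment, N m; "gripper_width": opening from 0.0 (shut) to 1.0 (fully open); "grip_force": force on a finger pad.
Only numpy, scipy, OpenCV 4.12 (cv2) and the standard library are available. Lean on these libraries where they do the work, as an engineer would, in place of code of your own. Each camera call takes 0.05 s, during which the arm holds its last target. There are 200 camera calls.

### The job

The countershaft is being fixed to its timber bearer: three hex coach screws are home, the fourth stands in its pilot hole, leaning over. Take the large socket driver from the wooden rack, seat it fully on that screw's head, bring the screw upright, square over its hole, and press firmly but without forcing until you feel the point stop and bite; only then give it a quarter turn clockwise. Stand the driver back in its hole in the rack, leaving the screw square and the other things undisturbed.

Things in the scene. Friction and masses are not known exactly. Their poses are not given: they have to be found in the camera images.
- driver: Large socket driver, 134 mm tall plus a 5 mm domed end, 0.25 kg, standing mouth-down in the rack's middle bore. Origin: centre of the socket's mouth (lower end); z runs up its axis. Steel socket 28 mm wide, 34 mm long; 13 mm shank; brass ferrule; from 66 to 134 mm a wooden handle, 28 mm between two planed flats (facing +x and -x), 36 mm wide along y.
- driver_grip (a point): On the driver's axis, 104 mm above its mouth: the middle of the handle. Grip here across the 28 mm flats (fingers closing along the driver's x).
- driver_seat (a point): Floor of the driver's hexagonal recess, on its axis, 10 mm above the mouth; it meets the top of the screw head when fully seated. The recess is 20.6 mm across flats with a 2 mm lead-in: 0.8 mm play a side on the head, 10 degrees of turning play each way. Two of its flats face the driver's +x and -x (it repeats every 60 degrees). The solid socket above this floor is driver_c12.
- lag: The open M12 hex coach screw at the far side (+x foot) of the countershaft's -y bearing. Origin: on its axis, up to 3 mm above or 12 mm below the mouth of the pilot hole at the start; z runs up its axis. Head 19 mm across flats, 8 mm tall, 44 to 52 mm above the origin (top 1 mm: round chamfer, 18 mm wide); two flats face its +x and -x. Shank 12 mm.
- lag_top (a point): Centre of the top of the open screw's head, 52 mm along its axis from its origin. Pressed along its axis, the screw slides 1 to 10 mm deeper into the pilot hole against about 6 N (how far differs each time and shows nowhere) until its point bites and it stops hard. A firm push is 10 to 20 N; over 30 N is forcing it.
- pilot (a point): Mouth of the vertical pilot hole, fixed, 45 mm above the bench: the screw is square when its axis is vertical over this point. The screw pivots here along the foot's slot only (x-z plane of the countershaft), at first leaning 6 to 10 degrees to the countershaft's +x. Friction of 0.35 N m holds any lean it is left at: about 8 N sideways at the head moves it.
- lag_turn (a joint): Turn of the open screw, rad: 0 at the start, grows clockwise seen from above (screwing in). About 0.12 N m turns it; it feeds in 0.8 mm per rad. It cannot be turned below 0.
- countershaft: Fixed: hardwood plank 210 (x) x 270 (y) x 45 mm; on it two pillow-block bearings at y = +-85 mm (feet 165 mm along x, 48 wide, 16 thick; tops 137 mm above the bench), a 30 mm shaft along y at 88 mm height, a step pulley. Origin: centre of the plank's underside. Screws at x = +-60.5 mm; three home (heads 63 to 72 mm above the bench), the open one at x = +60.5, y = -85.
- rack: Fixed wooden tool rack 75 (x) x 230 (y) x 55 mm with three upright blind bores 40 mm deep (floor 15 mm above the bench) in a row along y: the middle one, 33 mm wide, is the driver's, at the origin; the others at y = -70 and +70 mm hold bystanders. Origin: centre of the underside.
- bore (a point): Centre of the mouth of the driver's bore, on the rack's top, 55 mm above the bench.
- small_driver: Bystander: small socket driver, same shape, 118 mm tall, in the rack bore at y = -70 mm; too small for the screw. Origin at its mouth.
- awl: Bystander: turned dark wooden tool handle, 120 mm tall, 32 mm thick, in the rack bore at y = +70 mm. Origin at its lower end.
- spare_lag: Bystander: loose coach screw, 68 mm long, lying on the plank between the two bearings. Origin under its head.
- spanner: Bystander: steel spanner, 150 mm long, on the bench to the left. Origin at its middle.
- mallet: Bystander: turned wooden mallet standing on its head, 76 mm thick, 215 mm tall, on the bench to the left. Origin: centre of its underside.
- spoon: Bystander: wooden spoon, 210 mm long, at the back right. Origin near its middle.
- tin: Bystander: steel tin of nails, 84 mm wide, 75 mm tall, at the right. Origin: centre of its underside.
- blank: Bystander: square wooden turning blank 170 x 50 x 50 mm, on the bench between the countershaft and the spoon. Origin: centre of its underside.
Mind the look-alikes: they are no part of the job. Leave any orange, pink or purple look-alike of the driver alone.

How it is judged:
By the outcome, as a careful person would: the job done as asked, in the order asked, and still so for the second after the job is handed in, with the robot touching nothing.
It also fails if it takes over 69 s, if anything falls off the work surface, if the arm or the gripper's body presses on something with over 40 N, if the wrist force passes 120 N, or if a joint passes its speed limit or range.

## Working session

There is one attempt and no reset: what is moved stays moved. The work goes in short steps, Python scripts to look and compute and a tool call to move; the robot and the scene stay as the last step left them, time stands still between calls to the robot, and variables do not carry over. Pictures are saved under pics/ and viewed, at most 10 in all, crops included, and the job is handed in when it is done.

Besides the shell and the picture viewer there is one more tool, called after "Emit:" in YAML: its name, and indented under it one key for each argument. drive_tool: Moves the arm, as the interface text tells. Its arguments: {"type":"object","properties":{"dp":{"type":"array"},"twist":{"type":"array"},"claw":{"type":"array"},"squeeze":{"type":"number"}},"required":["dp","twist","claw"]}

```bash
mkdir -p pics; ls; cat > h.py <<'E'
import numpy as np, cv2
from rig import bot, viewer
from scipy.spatial.transform import Rotation as R
def shot(n,f):
    c=viewer.camera(n); cv2.imwrite('pics/'+f,c['image']); np.savez('pics/'+f+'.npz',K=c['intrinsics'],T=c['camera_from_world']); return c
E
python3 - <<'E'
from h import *
for n in('top','side'):
    c=shot(n,n+'0.png'); print(c['intrinsics'],c['camera_from_world'],[k for k in c])
    cv2.imwrite('pics/%s0b.png'%n,cv2.resize(c['image'],(800,600),interpolation=cv2.INTER_CUBIC))
print(bot.get_state())
E
```

```text
pics
[[368.80344215   0.         261.31501817]
 [  0.         368.80344215 187.32773858]
 [  0.           0.           1.        ]] [[-0.01363055 -0.9998726  -0.00830561 -0.00938973]
 [ 0.99859313 -0.01403786  0.0511341  -0.55060317]
 [-0.05124418 -0.00759694  0.99865726 -1.32426723]
 [ 0.          0.          0.          1.        ]] ['image', 'intrinsics', 'camera_from_world']
[[350.37975413   0.         257.00320574]
 [  0.         350.37975413 191.59805153]
 [  0.           0.           1.        ]] [[ 0.72902041 -0.68449107  0.00110561 -0.41012814]
 [ 0.37153847  0.39706432  0.83922529 -0.29709877]
 [-0.57488121 -0.61140159  0.54378275 -0.7766577 ]
 [ 0.          0.          0.          1.        ]] ['image', 'intrinsics', 'camera_from_world']
{'clock': 0.1, 'joints': array([-1.2970158 ,  0.39914472,  0.04504293,  1.53777925, -0.0187055 ,
        1.20690977, -0.05071202]), 'joint_velocities': array([-0.00033486, -0.00136519,  0.00078403, -0.00142072, -0.00010937,
       -0.0002843 ,  0.0006023 ]), 'effort': array([ 3.21228756e-03, -4.76268411e+01,  1.37006857e+00, -2.54950744e+01,
        1.18867104e-02,  5.03004296e-03, -1.43013887e-05]), 'ee_pos': array([0.23650076, 0.60481876, 0.23033901]), 'tool_rot': array([-3.13977740e+00,  1.23795293e-04,  2.76890374e+00]), 'ft_force': array([-1.29610766, -0.44191194, -0.09215637]), 'moment': array([-0.00428544,  0.01881584,  0.02961382]), 'grip_force': 0.0, 'gripper_width': 1.000311805390233}
```

View pics/top0b.png

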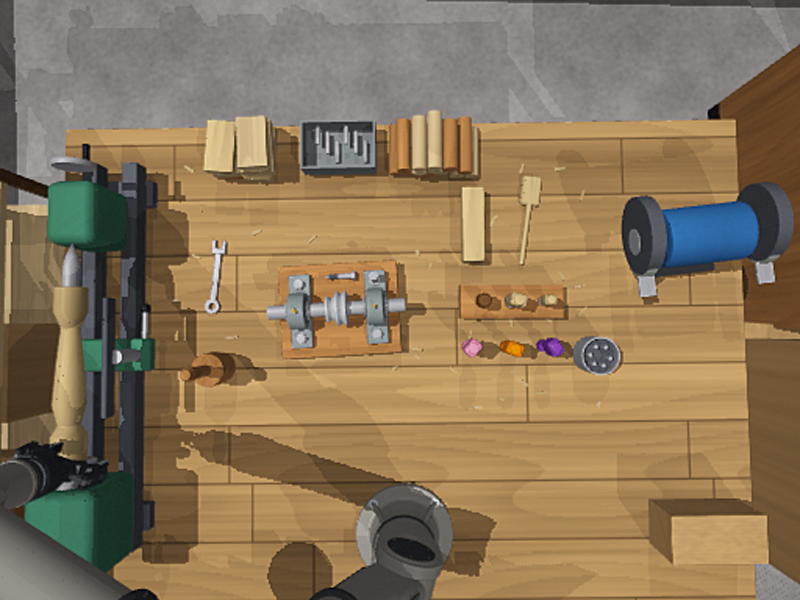

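View pics/side0b.png

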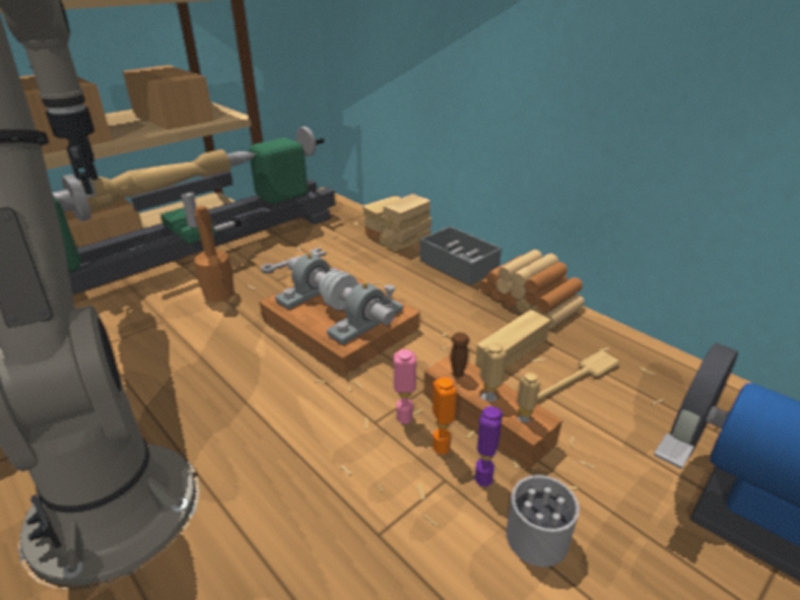

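The top picture shows the rack at about (460–565, 302) with the driver in its middle bore at (516, 300). The countershaft is at (340, 310) and its open screw at (377, 278). Next I'll enlarge both.

```bash
python3 - <<'E'
from h import *
def crop(f,o,x0,y0,w,h,s):
    im=cv2.imread('pics/'+f)[y0:y0+h,x0:x0+w]; im=cv2.resize(im,None,fx=s,fy=s,interpolation=cv2.INTER_CUBIC)
    for i in range(0,w,10): cv2.line(im,(i*s,0),(i*s,6),(0,0,255),1); cv2.putText(im,str(x0+i),(i*s,16),0,.35,(0,0,255),1)
    for i in range(0,h,10): cv2.line(im,(0,i*s),(6,i*s),(0,0,255),1); cv2.putText(im,str(y0+i),(8,i*s+4),0,.35,(0,0,255),1)
    return im
a=crop('top0.png','',170,160,100,72,5); b=crop('top0.png','',285,175,100,55,5)
im=np.zeros((600,800,3),np.uint8)
a=crop('top0.png','',172,162,95,74,8);cv2.imwrite('pics/ta.png',a)
b=crop('top0.png','',288,172,82,68,8)
cv2.imwrite('pics/tb.png',b)
cv2.imwrite('pics/sa.png',crop('side0.png','',160,150,120,95,6))
cv2.imwrite('pics/sb.png',crop('side0.png','',260,205,110,95,6))
E
```

```text
(no output)
```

View pics/ta.png

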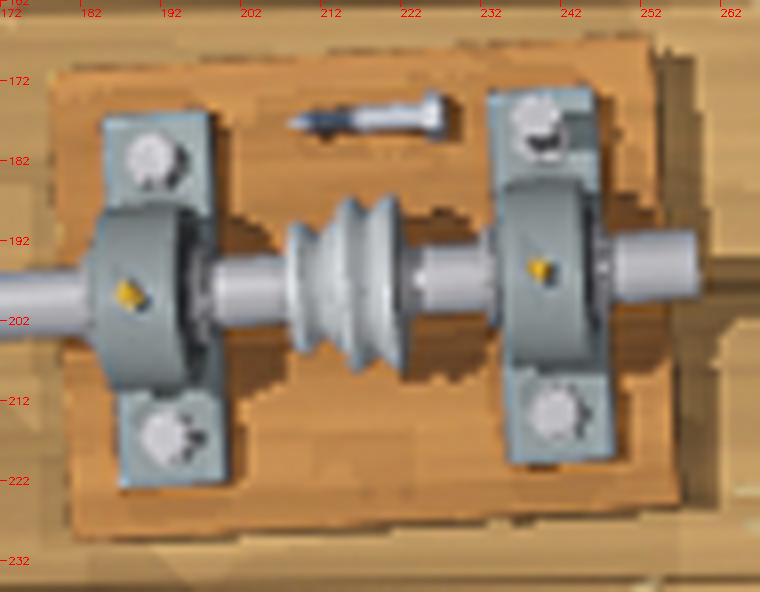

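View pics/tb.png

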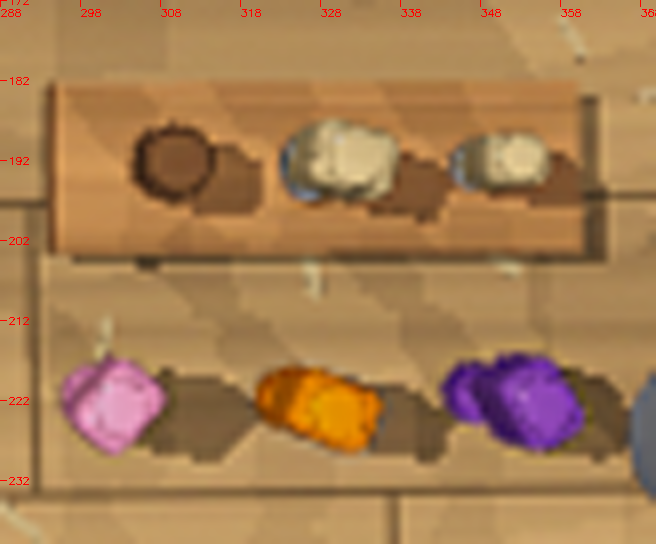

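View pics/sa.png

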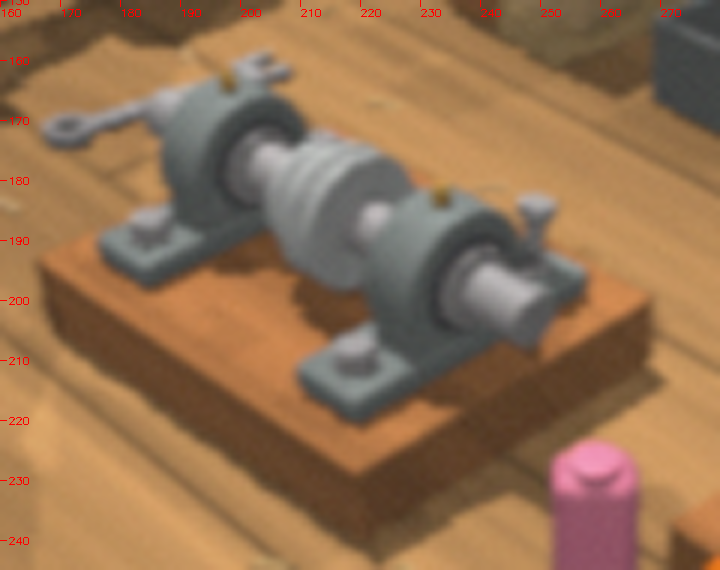

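View pics/sb.png

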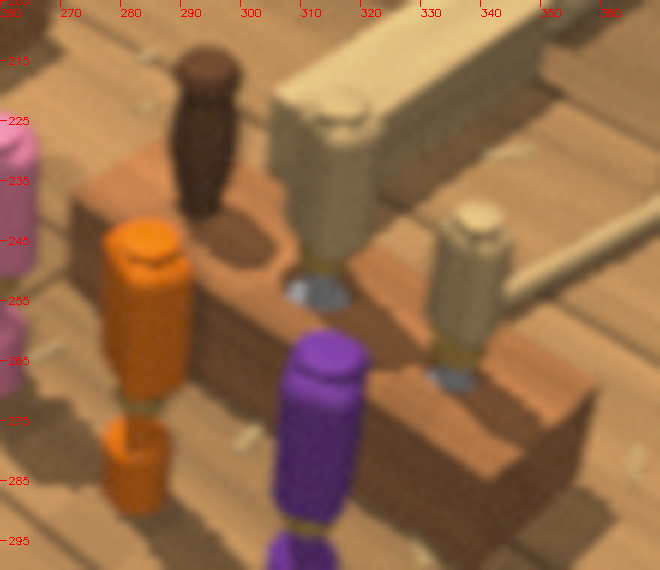

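The top crop (8×, from 172,162) shows the plank corners at (50,72), (650,38), (680,503) and (72,540). The home heads are at (152,157), (163,436) and (555,411), and the open head is at (537,117), leaning to image-up. The side crop shows the open head top at (537,203). The driver handle is at tb (350,160) and its dome at sb (340,100). I'll fit the poses from these points.

```bash
cat >> h.py <<'E'
def proj(f,P):
    d=np.load('pics/'+f+'.npz'); P=np.atleast_2d(P); c=P@d['T'][:3,:3].T+d['T'][:3,3]
    q=np.c_[c[:,0],-c[:,1],-c[:,2]]@d['K'].T; return q[:,:2]/q[:,2:]
def un(x0,y0,s,p): p=np.atleast_2d(p).astype(float); return np.array([x0,y0])+(p+.5)/s-.5
def place(q,P):
    c,s=np.cos(q[2]),np.sin(q[2]); P=np.atleast_2d(P); return np.c_[q[0]+c*P[:,0]-s*P[:,1],q[1]+s*P[:,0]+c*P[:,1],P[:,2]]
E
cat > fit.py <<'E'
from h import *
from scipy.optimize import least_squares as LS
top,side='top0.png','side0.png'
cs=[(.105,.135,.045),(.105,-.135,.045),(-.105,-.135,.045),(-.105,.135,.045),(.0605,.085,.072),(-.0605,.085,.072),(-.0605,-.085,.072)]
ct=un(172,162,8,[(50,72),(650,38),(680,503),(72,540),(152,157),(163,436),(555,411)])
ss=[(-.105,.135,.045),(-.105,-.135,.045),(.105,-.135,.045),(-.0605,.085,.072),(-.0605,-.085,.072)]
st=un(160,150,6,[(42,262),(357,475),(650,298),(152,215),(357,342)])
def run(P1,U1,P2,U2,x0):
    f=lambda q:np.r_[(proj(top,place(q,P1))-U1).ravel(),(proj(side,place(q,P2))-U2).ravel()]
    r=LS(f,x0,loss='soft_l1'); print(r.x,np.degrees(r.x[2])); print(f(r.x).reshape(-1,2).round(1).tolist()); return r.x
C=run(cs,ct,ss,st,[.65,.12,.05])
rt=[(.0375,.115,.055),(.0375,-.115,.055),(-.0375,-.115,.055),(-.0375,.115,.055)]
rs=[(-.0375,.115,.055),(-.0375,-.115,.055),(.0375,-.115,.055)]
Rk=run(rt,un(288,172,8,[(52,82),(580,82),(583,252),(54,252)]),rs,un(260,205,6,[(72,195),(490,478),(597,392)]),[.65,-.2,0])
# lag
def top_pt(C,v): th,s=v; L=.052+s; return place(C,[.0605+L*np.sin(th),-.085,.045+L*np.cos(th)])
g=lambda v:np.r_[(proj(top,top_pt(C,v))-un(172,162,8,(537,117))).ravel(),(proj(side,top_pt(C,v))-un(160,150,6,(537,203))).ravel()]
r=LS(g,[.14,0]); print('lag',np.degrees(r.x[0]),r.x[1]*1e3,g(r.x).round(2),'pilot',place(C,[.0605,-.085,.045]),'top',top_pt(C,r.x))
# driver overlays
import sys
tiles=[]
def outline(z,yaw,x,y):
    a=np.linspace(0,2*np.pi,73); p=np.c_[np.clip(.018*np.cos(a),-.014,.014),.018*np.sin(a)]; return place((x,y,yaw),np.c_[p,np.full(73,z)])
for yaw in (-30,-15,0,15,30,60,90):
    row=[]
    for f,(x0,y0,w,h) in ((top,(318,180,26,24)),(side,(300,215,30,45))):
        im=cv2.imread('pics/'+f)[y0:y0+h,x0:x0+w]; s=200//w if f==top else 9; s=7; im=cv2.resize(im,None,fx=s,fy=s,interpolation=cv2.INTER_CUBIC)
        for z in (.081,.149):
            u=(proj(f,outline(z,Rk[2]+np.radians(yaw),Rk[0],Rk[1]))-(x0,y0)+.5)*s-.5
            cv2.polylines(im,[np.round(u).astype(int)],False,(0,0,255) if z>.1 else (255,0,0),1)
        im=cv2.copyMakeBorder(im,0,315-im.shape[0],0,0,0) if False else im
        row.append(im)
    m=np.zeros((168+5,400,3),np.uint8); a,b=row; b=cv2.resize(b,None,fx=.55,fy=.55) if False else b
    t=np.zeros((490,212,3),np.uint8); t[:a.shape[0],:a.shape[1]]=a; t[172:172+b.shape[0],:b.shape[1]]=b
    cv2.putText(t,str(yaw),(5,12),0,.4,(0,0,255),1); tiles.append(t)
cv2.imwrite('pics/ov.png',cv2.resize(np.hstack([tiles[i] for i in(0,2,4,6)]),(800,462)))
E
python3 fit.py
```

```text
[0.51532281 0.1407282  0.04405348] 2.524078687748694
[[-0.3, -0.4], [0.4, -0.6], [0.0, 0.5], [-0.3, 0.2], [0.0, 0.1], [0.3, 0.0], [0.3, 0.3], [-1.2, -1.2], [0.0, -0.4], [1.4, -0.6], [-0.2, 0.2], [-0.1, 0.3]]
[ 0.52651891 -0.24838334 -0.01644838] -0.9424228768510027
[[0.4, 0.1], [-0.1, 0.2], [-0.3, 0.3], [0.1, 0.1], [-0.3, -0.7], [-0.1, 0.5], [0.8, -1.2]]
lag 5.4576078582760745 1.2539270535528586 [ 0.07  0.19  0.23 -0.02] pilot [[0.57950745 0.05847504 0.045     ]] top [[0.58456748 0.0586981  0.09801252]]
```

View pics/ov.png

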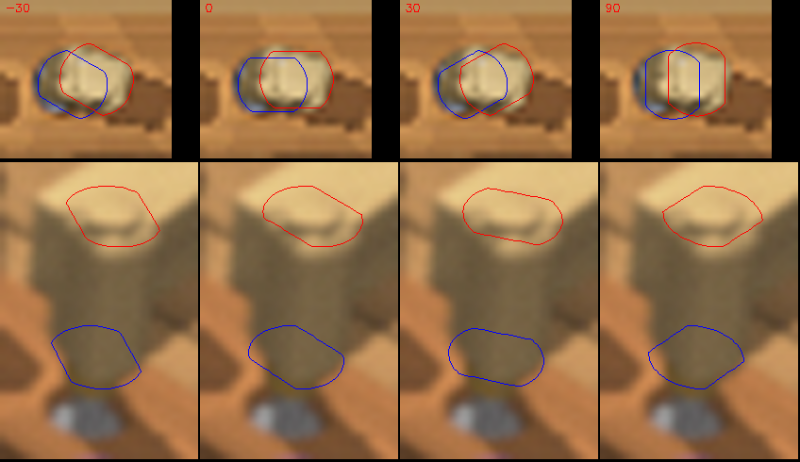

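The overlay puts the handle near the bore with a small offset, but the yaw can't be told by eye. I'll fit it numerically from the colour masks.

```bash
cat > yaw.py <<'E'
from h import *
def outl(z,q):
    a=np.linspace(0,2*np.pi,73); return place(q,np.c_[np.clip(.018*np.cos(a),-.014,.014),.018*np.sin(a),np.full(73,z)])
S=4; V={}
for f,(x0,y0,w,h) in (('top0.png',(322,182,20,22)),('side0.png',(301,232,26,17))):
    im=cv2.resize(cv2.imread('pics/'+f)[y0:y0+h,x0:x0+w],None,fx=S,fy=S,interpolation=cv2.INTER_CUBIC)
    lab=cv2.cvtColor(im,cv2.COLOR_BGR2LAB).astype(int); a=lab[...,1]-128
    V[f]=(a,x0,y0); print(f); print('\n'.join(' '.join('%3d'%v for v in r) for r in a[2::S,2::S]))
    if f[0]=='t': print('\n'.join(' '.join('%3d'%v for v in r) for r in lab[2::S,2::S,0]))
E
python3 yaw.py
```

```text
top0.png
 14  13  14  14  14  15  13  13  13  14  14  13  13  13  13  14  13  13  13  13
 15  15  15  15  15  14  14  15  16  16  16  16  16  15  15  15  15  15  15  15
 15  15  15  15  14  15  15  15  15  15  15  15  15  15  15  16  16  16  15  15
 15  15  15  15  15  17  16  16  17  16  15  15  16  15  15  14  14  14  14  14
 15  15  15  16  15  15  13  11  13  15  16  15  16  15  15  16  15  15  16  15
 14  14  14  13   9   5   1  -1   0   4  10  10  14  15  17  16  15  15  15  15
 15  15  12   4   0   1   2   1   1   1   0   1   3   3  10  14  15  14  14  14
 16  14   2   0   2   3   2   1   1   2   2   1   1   0   0  10  16  15  15  15
 16   7  -1   3   2   2   2   2   1   2   2   1   1   1   1   5  18  15  15  15
 14  -1   1   2   2   3   2   1   1   1   1   1   2   1   1   3  16  15  16  15
 14  -2   3   3   3   2   1   2   1   1   1   1   2   1   2   6  16  13  14  13
 14   0   2   3   3   2   1   2   1   1   1   1   1   2   2   8  14  13  13  13
 14   8   0   2   3   2   2   2   2   2   1   1   2   0   2  14  14  15  13  14
 15  12   1   0   1   1   1   3   2   2   2   1   2
[... 3506 characters left out ...]
  10   3   3   3   4   2   4   3   4   3   4   1   3   5   6   7  10  11  12
 14  14  15  18  20  20  19  14   7   3   2   4   3   4   4   3   3   3   3   2   4   8  10  11  13  13
 13  13  13  15  17  19  20  19  12   5   3   3   3   3   3   3   3   2   2   3   7  10  12  12  13  13
 13  14  12  12  15  18  20  20  14   6   3   2   3   3   4   3   3   3   3   7  12  14  14  13  13  14
 12  13  13  14  15  19  19  20  14   6   3   3   3   4   2   2   4   5   7  13  17  19  17  16  14  12
 12  13  13  13  16  20  21  19  14   6   4   3   4   3   3   2   5  10  15  18  20  20  20  18  16  14
 13  13  11  15  19  21  20  18  14   7   3   5   4   4   4   3   8  15  19  19  20  20  20  19  18  17
```

```bash
cat >> yaw.py <<'E'
from scipy.optimize import minimize
def circ(r,z,q):
    a=np.linspace(0,2*np.pi,49); return place(q,np.c_[r*np.cos(a),r*np.sin(a),np.full(49,z)])
def hull(m,f,P,x0,y0):
    u=((proj(f,P)-(x0,y0)+.5)*S-.5)*16; cv2.fillConvexPoly(m,cv2.convexHull(np.round(u).astype(np.int32)),1,shift=4)
def cost(q,ret=False):
    t=0
    for f,(a,x0,y0) in V.items():
        m=np.zeros(a.shape,np.uint8)
        hull(m,f,np.r_[outl(.0835,q),outl(.147,q)],x0,y0)
        hull(m,f,np.r_[circ(.0115,.066,q),circ(.0115,.083,q)],x0,y0)
        hull(m,f,np.r_[circ(.014,.055,q),circ(.014,.049,q)],x0,y0)
        m=cv2.GaussianBlur(m.astype(float),(0,0),2)
        w=np.ones(a.shape)
        if f[0]=='s': w[:,18*S:]=0; 
        o=np.clip((15-a)/12.5,0,1) if f[0]=='t' else np.clip((19-a)/16,0,1)
        t+=(w*(m-o)**2).sum()/S/S
    return t
q0=np.array([.52651891,-.24838334])
for y in range(-60,121,10):
    b=min((minimize(lambda p:cost((*(q0+p*1e-3),np.radians(y))),s,method='Nelder-Mead',options=dict(maxiter=60)) for s in([-2,1.],[0.,-1])),key=lambda r:r.fun)
    print(y,round(b.fun,2),b.x.round(1))
E
python3 yaw.py | tail -19
```

```text
-60 34.42 [0.5 2. ]
-50 33.08 [0.7 1.4]
-40 25.97 [0.6 1.9]
-30 21.19 [0.7 1.2]
-20 18.79 [0.8 1.2]
-10 18.99 [0.8 1.2]
0 21.83 [0.8 1.5]
10 26.9 [0.6 1.7]
20 29.87 [1.4 1.9]
30 31.59 [0.8 1.7]
40 31.79 [1.  1.2]
50 31.85 [1.  1.6]
60 32.12 [1.  1.7]
70 31.37 [0.8 1.4]
80 31.31 [1.  1.6]
90 30.99 [0.7 1.2]
100 31.28 [1.  1.6]
110 32.31 [1.  1.8]
120 34.42 [0.5 2. ]
```

The fit gives the driver at about (0.527, -0.247) with a yaw of about -15°. I'll add a move planner and start moving.

```bash
cat > plan.py <<'E'
# usage: plan.py x y z(mm, TCP) yaw_deg [tilt_deg tiltaxis_az]  -> dp,twist from present pose ; tool z = down, tilted
from h import *
import sys
def tgt(yaw,tilt=0,az=0):
    return R.from_rotvec(np.radians(tilt)*np.array([-np.sin(np.radians(az)),np.cos(np.radians(az)),0]))*R.from_euler('xyz',[180,0,yaw],degrees=True)
if __name__=='__main__':
    a=[float(v) for v in sys.argv[1:]]; s=bot.get_state(); R0=R.from_euler('xyz',s['tool_rot'])
    Rt=tgt(*a[3:])
    print('t',s['clock'],'pos',(s['ee_pos']*1e3).round(1),'rot',np.degrees(s['tool_rot']).round(1),'F',s['ft_force'].round(1),'w',round(s['gripper_width']*85,1),'q',s['joints'].round(2))
    print('dp',R0.inv().apply(np.array(a[:3])-s['ee_pos']*1e3).round(1),'twist',np.degrees((R0.inv()*Rt).as_rotvec()).round(1))
E
python3 plan.py 430 250 300 75; python3 plan.py 527 -247 290 75
```

```text
t 0.1 pos [236.5 604.8 230.3] rot [-179.9    0.   158.6] F [-1.3 -0.4 -0.1] w 85.0 q [-1.3   0.4   0.05  1.54 -0.02  1.21 -0.05]
dp [-309.4 -260.1  -69.2] twist [-0.1  0.1 83.6]
t 0.1 pos [236.5 604.8 230.3] rot [-179.9    0.   158.6] F [-1.3 -0.4 -0.1] w 85.0 q [-1.3   0.4   0.05  1.54 -0.02  1.21 -0.05]
dp [-580.7 -687.7  -58.3] twist [-0.1  0.1 83.6]
```

Emit:
drive_tool:
  dp:
    - [0,0,-40]
    - [0,0,-70]
    - [-30,-25,-70]
    - [-60,-50,-70]
    - [-90,-75,-70]
  twist:
    - [0,0,0]
    - [0,0,7]
    - [0,0,14]
    - [0,0,21]
    - [0,0,28]
  claw: [0,0,0,0,0]

```text
clock: 0.52
ee_pos: [0.2934, 0.5018, 0.3014]
tool_rot: [3.141, -0.0, 2.276]
ft_force: [1.3, -0.7, -0.2]
gripper_width: 0.997
grip_force: 0.0
```

```bash
python3 plan.py 450 150 300 75
```

```text
t 0.5167 pos [293.4 501.8 301.4] rot [180.   -0.  130.4] F [ 1.3 -0.7 -0.2] w 84.7 q [-1.25  0.23  0.17  1.61 -0.04  1.3  -0.37]
dp [-369.4 -108.8    1.3] twist [ 0.  -0.  55.4]
```

Emit:
drive_tool:
  dp:
    - [-38,-11,0]
    - [-76,-22,0]
    - [-114,-33,0]
    - [-152,-44,0]
    - [-190,-55,0]
  twist:
    - [0,0,7]
    - [0,0,14]
    - [0,0,21]
    - [0,0,28]
    - [0,0,35]
  claw: [0,0,0,0,0]

```text
clock: 0.93
ee_pos: [0.3755, 0.3207, 0.301]
tool_rot: [-3.141, 0.0, 1.663]
ft_force: [1.0, 0.1, 0.3]
gripper_width: 1.002
grip_force: 0.0
```

```bash
python3 plan.py 527 -247 300 75
```

```text
t 0.9333 pos [375.5 320.7 301. ] rot [-180.     0.    95.3] F [1.  0.1 0.3] w 85.2 q [-1.11  0.07  0.34  1.81 -0.02  1.27 -0.68]
dp [-579.2   98.3    1. ] twist [-0.   0.  20.3]
```

Emit:
drive_tool:
  dp:
    - [-41,7,0]
    - [-82,14,0]
    - [-123,21,0]
    - [-164,28,0]
    - [-205,35,0]
  twist:
    - [0,0,4]
    - [0,0,8]
    - [0,0,12]
    - [0,0,16]
    - [0,0,20]
  claw: [0,0,0,0,0]

```text
clock: 1.35
ee_pos: [0.43, 0.1201, 0.3011]
tool_rot: [-3.141, -0.0, 1.317]
ft_force: [0.1, -0.6, -0.1]
gripper_width: 1.001
grip_force: 0.0
```

```bash
python3 plan.py 527 -247 300 75
```

```text
t 1.35 pos [430.  120.1 301.1] rot [-180.    -0.    75.5] F [ 0.1 -0.6 -0.1] w 85.1 q [-0.92 -0.04  0.53  1.9   0.02  1.27 -0.64]
dp [-331.   186.     0.9] twist [-0.  -0.   0.5]
```

Emit:
drive_tool:
  dp:
    - [-36,20,0]
    - [-72,40,0]
    - [-108,60,0]
    - [-144,80,0]
    - [-180,100,0]
  twist:
    - [0,0,0]
    - [0,0,0]
    - [0,0,0]
    - [0,0,0]
    - [0,0,0]
  claw: [0,0,0,0,0]

```text
clock: 1.77
ee_pos: [0.4822, -0.0789, 0.3013]
tool_rot: [3.141, -0.001, 1.321]
ft_force: [1.0, -0.2, 0.2]
gripper_width: 0.999
grip_force: 0.0
```

Emit:
drive_tool:
  dp:
    - [-36,20,0]
    - [-72,40,0]
    - [-110,62,0]
    - [-145,82,0]
    - [-151,86,0]
  twist:
    - [0,0,0]
    - [0,0,0]
    - [0,0,0]
    - [0,0,0]
    - [0,0,0]
  claw: [0,0,0,0,0]

```text
clock: 2.18
ee_pos: [0.5271, -0.2527, 0.3009]
tool_rot: [3.141, 0.007, 1.311]
ft_force: [-1.8, -0.9, -0.3]
gripper_width: 1.0
grip_force: 0.0
```

```bash
python3 plan.py 527 -247 180 75; python3 plan.py 527 -247 100 75
```

```text
t 2.1833 pos [ 527.1 -252.7  300.9] rot [180.    0.4  75.1] F [-1.8 -0.9 -0.3] w 85.0 q [-0.31  0.33  0.89  1.62 -0.26  1.31  0.35]
dp [  6.3  -1.6 120.8] twist [0.  0.4 0.1]
t 2.1833 pos [ 527.1 -252.7  300.9] rot [180.    0.4  75.1] F [-1.8 -0.9 -0.3] w 85.0 q [-0.31  0.33  0.89  1.62 -0.26  1.31  0.35]
dp [  6.8  -1.6 200.8] twist [0.  0.4 0.1]
```

Emit:
drive_tool:
  dp:
    - [6,-2,40]
    - [6,-2,80]
    - [6,-2,120]
    - [6,-2,120]
    - [6,-2,120]
  twist:
    - [0,0,0]
    - [0,0,0]
    - [0,0,0]
    - [0,0,0]
    - [0,0,0]
  claw: [0,0,0,0,0]

```text
clock: 2.6
ee_pos: [0.5266, -0.2374, 0.1799]
tool_rot: [-3.137, -0.0, 1.32]
ft_force: [0.8, -0.3, 0.8]
gripper_width: 1.001
grip_force: 0.0
```

```bash
python3 plan.py 527 -247 100 75; python3 - <<'E'
from h import *
shot('side','s1.png');shot('top','t1.png')
a=cv2.imread('pics/s1.png')[195:270,270:370];b=cv2.imread('pics/t1.png')[160:235,290:390]
cv2.imwrite('pics/c1.png',np.hstack([cv2.resize(v,(400,300),interpolation=cv2.INTER_CUBIC) for v in(a,b)]))
E
```

```text
t 2.6 pos [ 526.6 -237.4  179.9] rot [-179.7   -0.    75.6] F [ 0.8 -0.3  0.8] w 85.1 q [-0.28  0.43  0.82  1.79 -0.35  1.09  0.42]
dp [-9.2  3.1 79.9] twist [-0.3  0.   0.6]
```

View pics/c1.png

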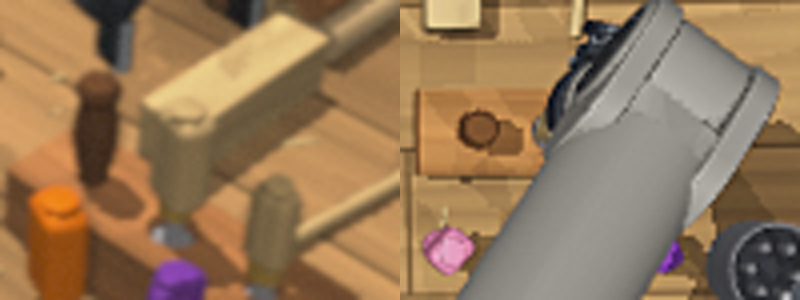

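```bash
python3 - <<'E'
from h import *
for p in ([.5273,-.247,.154],[.5265,-.2374,.18],[.5265,-.2374,.193]): print(p,((proj('s1.png',p)-(270,195))*4).round(0))
t=np.radians(-14.4);d=np.array([np.cos(t),np.sin(t),0])
for s in(-1,1): print(((proj('s1.png',np.array([.5265,-.2374,.193])+s*d*.0425)-(270,195))*4).round(0))
E
python3 plan.py 527 -247 160 75
```

```text
[0.5273, -0.247, 0.154] [[186. 103.]]
[0.5265, -0.2374, 0.18] [[177.  61.]]
[0.5265, -0.2374, 0.193] [[179.  43.]]
[[119.  64.]]
[[236.  24.]]
t 2.7 pos [ 529.2 -239.1  183.6] rot [179.8   0.   75.6] F [1.  0.1 0.1] w 85.0 q [-0.28  0.42  0.83  1.78 -0.35  1.09  0.42]
dp [-8.1 -0.3 23.6] twist [0.2 0.  0.6]
```

Emit:
drive_tool:
  dp:
    - [-8,0,20]
    - [-8,0,40]
    - [-8,0,60]
    - [-8,0,60]
    - [-8,0,60]
  twist:
    - [0,0,0.5]
    - [0,0,0.5]
    - [0,0,0.5]
    - [0,0,0.5]
    - [0,0,0.5]
  claw: [0,0,0,0,0]

```text
clock: 3.12
ee_pos: [0.5271, -0.2464, 0.1232]
tool_rot: [3.139, 0.0, 1.312]
ft_force: [0.8, 0.6, 0.3]
gripper_width: 0.999
grip_force: 0.0
```

```bash
python3 plan.py 527 -247 100 75
```

```text
t 3.1167 pos [ 527.1 -246.4  123.2] rot [179.9   0.   75.2] F [0.8 0.6 0.3] w 85.0 q [-0.23  0.5   0.78  1.84 -0.42  0.98  0.47]
dp [-0.6 -0.  23.2] twist [0.1 0.  0.2]
```

Emit:
drive_tool:
  dp:
    - [0,0,12]
    - [0,0,23]
    - [0,0,23]
    - [0,0,23]
    - [0,0,23]
  twist:
    - [0,0,0]
    - [0,0,0]
    - [0,0,0]
    - [0,0,0]
    - [0,0,0]
  claw: [0,0,0,0.3,0.5]
  squeeze: 25

```text
clock: 3.53
ee_pos: [0.5261, -0.2462, 0.0985]
tool_rot: [3.141, 0.0, 1.311]
ft_force: [-0.1, 0.2, 0.5]
gripper_width: 0.745
grip_force: 0.0
```

Emit:
drive_tool:
  dp:
    - [0,0,0]
    - [0,0,0]
    - [0,0,0]
    - [0,0,0]
    - [0,0,0]
  twist:
    - [0,0,0]
    - [0,0,0]
    - [0,0,0]
    - [0,0,0]
    - [0,0,0]
  claw: [0.7,0.9,0.9,0.9,0.9]

```text
clock: 3.95
ee_pos: [0.5262, -0.2462, 0.0987]
tool_rot: [3.141, -0.0, 1.312]
ft_force: [-0.7, -0.4, 1.7]
gripper_width: 0.325
grip_force: 30.4
```

```bash
python3 plan.py 527 -247 100 75
```

```text
t 3.95 pos [ 526.2 -246.2   98.7] rot [180.   -0.   75.1] F [-0.7 -0.4  1.7] w 27.6 q [-0.21  0.53  0.76  1.86 -0.44  0.94  0.49]
dp [-0.6  1.  -1.3] twist [ 0.  -0.   0.1]
```

Emit:
drive_tool:
  dp:
    - [0,0,0]
    - [0,0,0]
    - [0,0,-10]
    - [0,0,-30]
    - [0,0,-60]
  twist:
    - [0,0,0]
    - [0,0,0]
    - [0,0,0]
    - [0,0,0]
    - [0,0,0]
  claw: [1,1,1,1,1]
  squeeze: 80

```text
clock: 4.37
ee_pos: [0.5243, -0.2444, 0.1565]
tool_rot: [-3.136, -0.0, 1.312]
ft_force: [0.7, 0.9, -1.8]
gripper_width: 0.321
grip_force: 79.7
```

Emit:
drive_tool:
  dp:
    - [0,0,-30]
    - [0,0,-60]
    - [0,0,-90]
    - [0,0,-100]
    - [0,0,-100]
  twist:
    - [0,0,0]
    - [0,0,0]
    - [0,0,0]
    - [0,0,0]
    - [0,0,0]
  claw: [1,1,1,1,1]

```text
clock: 4.78
ee_pos: [0.5271, -0.2469, 0.2608]
tool_rot: [3.137, -0.0, 1.311]
ft_force: [0.9, -0.3, -2.8]
gripper_width: 0.32
grip_force: 79.8
```

```bash
python3 plan.py 586 59 255 92.5
```

```text
t 4.7833 pos [ 527.1 -246.9  260.8] rot [179.7  -0.   75.1] F [ 0.9 -0.3 -2.8] w 27.2 q [-0.31  0.35  0.87  1.69 -0.29  1.23  0.37]
dp [310.8 -21.5   5.7] twist [  0.3   0.  -17.4]
```

Emit:
drive_tool:
  dp:
    - [35,-2,0]
    - [70,-5,0]
    - [105,-7,0]
    - [140,-10,0]
    - [175,-12,0]
  twist:
    - [0,0,-2]
    - [0,0,-4]
    - [0,0,-6]
    - [0,0,-8]
    - [0,0,-10]
  claw: [1,1,1,1,1]

```text
clock: 5.2
ee_pos: [0.5575, -0.0716, 0.2556]
tool_rot: [-3.137, -0.0, 1.488]
ft_force: [1.5, 1.0, -2.9]
gripper_width: 0.322
grip_force: 79.7
```

```bash
python3 plan.py 586 59 255 92.5
```

```text
t 5.2 pos [557.5 -71.6 255.6] rot [-179.7   -0.    85.2] F [ 1.5  1.  -2.9] w 27.4 q [-0.59  0.3   0.8   1.73 -0.23  1.21  0.18]
dp [132.5  17.6   0.6] twist [-0.3 -0.  -7.3]
```

Emit:
drive_tool:
  dp:
    - [40,5,0]
    - [80,10,0]
    - [115,15,0]
    - [132,17,0]
    - [132,17,0]
  twist:
    - [0,0,-2]
    - [0,0,-4]
    - [0,0,-7]
    - [0,0,-7]
    - [0,0,-7]
  claw: [1,1,1,1,1]

```text
clock: 5.62
ee_pos: [0.5863, 0.0641, 0.2548]
tool_rot: [-3.137, -0.002, 1.618]
ft_force: [-0.1, -0.1, -2.1]
gripper_width: 0.313
grip_force: 79.7
```

```bash
python3 plan.py 599 59 205 92.5 7 2.5
```

```text
t 5.6167 pos [586.3  64.1 254.8] rot [-1.797e+02 -1.000e-01  9.270e+01] F [-0.1 -0.1 -2.1] w 26.6 q [-0.74  0.34  0.72  1.67 -0.24  1.23  0.08]
dp [-5.8 12.7 49.7] twist [ 6.7 -0.1  0.2]
```

Emit:
drive_tool:
  dp:
    - [-3,6,25]
    - [-6,12,49]
    - [-6,12,49]
    - [-6,12,49]
    - [-6,12,49]
  twist:
    - [4,0,0]
    - [7,0,0]
    - [7,0,0]
    - [7,0,0]
    - [7,0,0]
  claw: [1,1,1,1,1]

```text
clock: 6.03
ee_pos: [0.5988, 0.0498, 0.209]
tool_rot: [-3.019, 0.001, 1.607]
ft_force: [0.3, -0.3, -2.1]
gripper_width: 0.317
grip_force: 80.1
```

Emit:
drive_tool:
  dp:
    - [0,0,0]
    - [0,0,0]
    - [0,0,0]
  twist:
    - [0,0,0]
    - [0,0,0]
    - [0,0,0]
  claw: [1,1,1]

```text
clock: 6.28
ee_pos: [0.5997, 0.0508, 0.2108]
tool_rot: [-3.022, -0.001, 1.608]
ft_force: [-0.3, 0.8, -2.4]
gripper_width: 0.315
grip_force: 80.2
```

```bash
python3 plan.py 598 59 206 92.5 7 2.5; python3 - <<'E'
from h import *
shot('side','s2.png');shot('top','t2.png')
def cr(f,x0,y0):
    v=cv2.resize(cv2.imread('pics/'+f)[y0:y0+75,x0:x0+50],(400,600),interpolation=cv2.INTER_CUBIC)
    for i in range(0,50,10): cv2.putText(v,str(x0+i),(i*8,10),0,.35,(0,0,255),1); cv2.line(v,(i*8,0),(i*8,4),(0,0,255))
    return v
cv2.imwrite('pics/c2.png',np.hstack([cr('s2.png',225,140),cr('t2.png',215,150)]))
s=bot.get_state(); T=R.from_euler('xyz',s['tool_rot']); m=s['ee_pos']+T.apply([0,0,.0837]);print(m)
print((proj('s2.png',m)-(225,140))*8,(proj('t2.png',m)-(215,150))*8)
E
```

```text
t 6.2833 pos [599.7  50.8 210.8] rot [-1.731e+02 -1.000e-01  9.210e+01] F [-0.3  0.8 -2.4] w 26.8 q [-0.64  0.48  0.69  1.6  -0.31  1.3   0.15]
dp [ 8.2 -0.8  5. ] twist [ 0.1 -0.1 -0.3]
[0.5895859  0.05063941 0.12729627]
[[217.44208445 285.57533167]] [[204.42403128 193.00021653]]
```

View pics/c2.png

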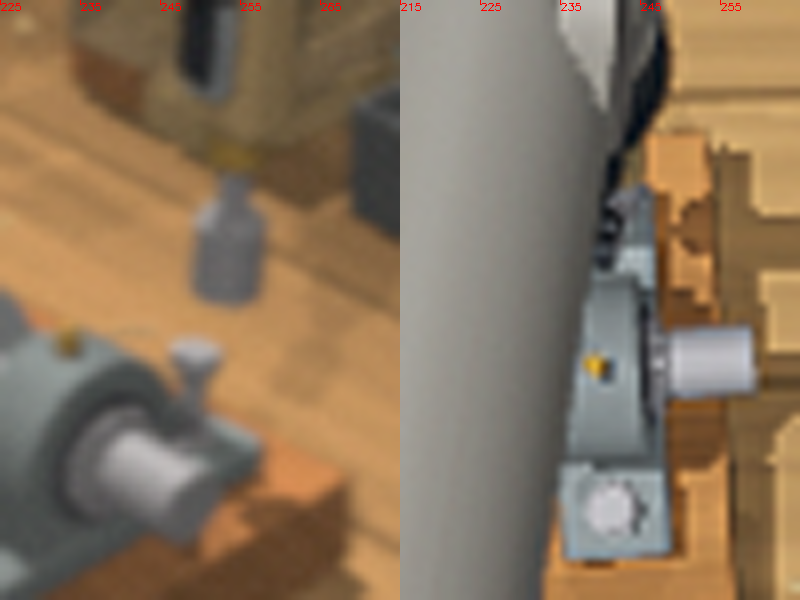

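The crop shows the socket's mouth centre near (228, 285) and the screw head top near (195, 351). The driver is well grasped and tilted. I'll refine this with a silhouette fit of the socket.

```bash
cat > sock.py <<'E'
from h import *
from scipy.optimize import minimize
import sys
S=4
def fit(f,kin,x0=242,y0=156,w=22,h=30):
    im=cv2.resize(cv2.imread('pics/'+f)[y0:y0+h,x0:x0+w],None,fx=S,fy=S,interpolation=cv2.INTER_CUBIC)
    b=cv2.cvtColor(im,cv2.COLOR_BGR2LAB)[...,2].astype(float)-128
    o=np.clip((20-b)/18,0,1)
    p,T=kin; a=np.linspace(0,2*np.pi,49)
    def ring(r,z,q): 
        P=np.c_[r*np.cos(a)+q[0],r*np.sin(a)+q[1],np.full(49,-z+.0837+q[2])]; P[:,2]=.0837+q[2]-z
        return p+T.apply(P)
    def model(q):
        m=np.zeros(b.shape,np.uint8)
        for r,z0,z1 in((.014,0,.034),(.0065,.03,.05)):
            u=((proj(f,np.r_[ring(r,z0,q),ring(r,z1,q)])-(x0,y0)+.5)*S-.5)*16
            cv2.fillConvexPoly(m,cv2.convexHull(np.round(u).astype(np.int32)),1,shift=4)
        return cv2.GaussianBlur(m.astype(float),(0,0),2)
    return o,model,b
if __name__=='__main__':
    s=bot.get_state(); kin=(s['ee_pos'],R.from_euler('xyz',s['tool_rot']))
    o,model,b=fit('s2.png',kin)
    print('\n'.join(' '.join('%3d'%v for v in r) for r in b[2::S,2::S]))
    w=np.ones(o.shape); w[:5*S]=0
    for fix in ('x z','y z'):
        g=(lambda p:(p[0]*1e-3,0,p[1]*1e-3)) if fix[0]=='x' else (lambda p:(0,p[0]*1e-3,p[1]*1e-3))
        c=lambda p:(w*(model(g(p))-o)**2).sum()
        r=min((minimize(c,s0,method='Nelder-Mead',options=dict(initial_simplex=np.array([s0,[s0[0]+2,s0[1]],[s0[0],s0[1]+2]]))) for s0 in([0,0],[-3,-2],[3,2])),key=lambda r:r.fun)
        print('tool',fix,r.x.round(2),r.fun,c([0,0]))
E
python3 sock.py
```

```text
24  21  20  19  19  19  20  19  19  20  20  19  21  21  20  20  19  18  19  19  19  19
 29  29  25  23  22  20  19  19  20  24  24  23  23  21  20  19  17  17  19  17  18  18
 31  30  29  29  27  24  19  19  20  25  29  29  27  25  23  20  19  19  16  18  19  19
 30  31  30  30  29  26  22  19  22  26  30  30  31  31  27  22  19  18  19  18  18  18
 31  30  30  30  30  29  27  24  23  24  26  27  29  27  25  22  19  18  18  18  18  18
 29  30  30  30  29  31  31  29  28  23  14  13  15  15  17  19  18  18  19  18  18  18
 29  28  29  29  30  30  30  30  29  22  11   3   2   5  11  17  20  19  18  19  19  19
 31  30  28  29  28  30  30  32  30  23  10   0   0   3  13  21  21  18  18  19  19  19
 33  33  31  30  29  29  30  31  27  19   8   1   0   5  18  27  26  21  20  19  19  19
 33  33  34  33  31  31  29  25  16   7   2   1   1   4  15  24  28  28  26  22  20  20
 32  34  34  34  34  33  27  16   6   2   0   0   0   0   6  15  26  30  29  27  25  24
 32  33  33  33  34  33  27  11   2   0   0   0   0   0   1   8  21  30  31  29  28  26
 31  33  33  34  34  33  27  11   2   0   0  
[... 956 characters left out ...]
36  35  33  33  33  32  34  33  33  34  33  34  32  31
 33  33  35  35  36  37  36  36  36  36  36  36  35  34  34  34  34  33  33  34  33  31
 31  31  34  34  33  29  29  27  30  34  36  36  35  35  34  34  34  34  33  33  33  32
 34  34  35  32  23  14  12  11  16  24  30  35  35  35  35  34  35  35  33  33  31  31
 33  35  36  29  13   3   1   2   3   9  19  32  36  35  35  36  35  35  34  31  31  30
 21  28  33  28  13   0  -1   0   0   3  16  31  37  36  36  36  36  36  34  31  31  30
  9  17  26  26  15   3  -1   1   0   6  19  33  36  36  36  36  36  34  33  32  32  31
tool x z [-1.71 -0.6 ] 465.08166206492587 518.5552048362981
tool y z [2.73 0.84] 453.57076484164736 518.5552048362981
```

Emit:
drive_tool:
  dp:
    - [5,-1,8]
    - [10,-2,16]
    - [10,-2,22]
    - [10,-2,22]
    - [10,-2,22]
  twist:
    - [0,0,0]
    - [0,0,0]
    - [0,0,0]
    - [0,0,0]
    - [0,0,0]
  claw: [1,1,1,1,1]

```text
clock: 6.8
ee_pos: [0.5939, 0.0608, 0.1868]
tool_rot: [-3.018, 0.0, 1.609]
ft_force: [-0.0, -0.8, -2.4]
gripper_width: 0.317
grip_force: 80.2
```

Emit:
drive_tool:
  dp:
    - [0,0,0]
    - [0,0,0]
    - [0,0,0]
  twist:
    - [0,0,0]
    - [0,0,0]
    - [0,0,0]
  claw: [1,1,1]

```text
clock: 7.05
ee_pos: [0.5948, 0.0603, 0.1881]
tool_rot: [-3.02, 0.0, 1.608]
ft_force: [0.0, 0.1, -2.9]
gripper_width: 0.319
grip_force: 80.2
```

```bash
cat > see.py <<'E'
from h import *
import sys
f=sys.argv[1]; c=shot('side',f); x0,y0,w,h=[int(v) for v in sys.argv[2:6]]
b=cv2.cvtColor(c['image'],cv2.COLOR_BGR2LAB)[y0:y0+h,x0:x0+w]
s=bot.get_state(); T=R.from_euler('xyz',s['tool_rot']); m=s['ee_pos']+T.apply([0,0,.0837])
print('tcp',(s['ee_pos']*1e3).round(1),'mouth',(m*1e3).round(1),proj(f,m).round(1),'tilt',np.degrees(np.arccos(-T.as_matrix()[2,2])).round(2),'F',s['ft_force'].round(1),'M',s['moment'].round(2))
for k in (2,0)[:int(sys.argv[6]) if len(sys.argv)>6 else 1]: print('\n'.join(str(y0+i)+':'+' '.join('%3d'%(v-(128 if k else 0)) for v in r[:,k].astype(int)) for i,r in enumerate(b)))
E
python3 see.py s3.png 242 170 18 24 2
```

```text
tcp [594.8  60.3 188. ] mouth [584.7  59.9 104.9] [[249.  181.3]] tilt 6.96 F [ 0.8  0.6 -3. ] M [-0.   -0.21  0.02]
170: 33  33  32  32  32  30  20   7   1   1   8  23  33  33  31  29  26  26
171: 33  33  33  32  28  20  11   3   1   1   7  22  32  35  34  33  29  25
172: 34  34  34  30  18   8   3   1   0   1   2  10  23  33  34  33  32  28
173: 34  34  34  27  13   4   1   0   1   0   0   3  14  27  32  33  31  31
174: 34  35  34  28  12   2  -1   0   1   1   1   0   8  22  32  32  32  31
175: 36  36  35  27  13   2   0   0   0   0   1   0   8  24  32  34  33  33
176: 36  37  35  28  12   2   0   1   0   1   1   1  10  24  32  33  32  32
177: 36  36  35  27  13   2   0   0   1   1  -1   2  12  26  31  33  32  31
178: 36  36  36  26  11   1   0   1   1   0   0   3  15  28  31  32  31  30
179: 36  36  35  24   9   1   0   0   0   0   0   3  17  29  32  33  32  31
180: 34  34  34  25   9   0   1   1   1   1   0   3  19  30  34  34  33  32
181: 30  31  31  24   9   1   0   0   1   0   0   5  22  33  34  34  34  32
182: 34  34  34  28  15   2   0   0   1   0  -1   7  23  34  35  35  35
[... 1964 characters left out ...]
 167 165 165 158
185:113 129 148 153 133 112 104 103 101 108 133 159 170 168 166 159 156 154
186: 86  94 115 139 142 122 106 103 108 121 148 169 172 170 161 154 150 149
187: 83  82  91 114 128 121 102  98 112 138 162 169 169 167 160 154 150 151
188: 76  80  82  96 115 117 109 104 120 149 166 169 169 163 155 153 154 152
189: 68  72  78  85  99 109 106 108 122 147 163 166 166 161 153 154 155 156
190: 72  68  75  82  88  99 102 105 118 134 151 158 158 154 151 149 153 154
191: 97  73  70  80  85  87  94 102 112 131 145 151 153 153 151 151 150 151
192: 96  83  74  75  80  79  82  91 113 139 152 156 155 151 150 150 149 147
193:112 101  86  79  73  75  76  86 106 127 145 157 157 156 155 155 152 152
```

Emit:
drive_tool:
  dp:
    - [0.8,-0.7,2]
    - [0.8,-0.7,4]
    - [0.8,-0.7,6]
    - [0.8,-0.7,7]
    - [0.8,-0.7,8]
  twist:
    - [0,0,-0.3]
    - [0,0,-0.3]
    - [0,0,-0.3]
    - [0,0,-0.3]
    - [0,0,-0.3]
  claw: [1,1,1,1,1]

```text
clock: 7.52
ee_pos: [0.5929, 0.0613, 0.1797]
tool_rot: [-3.02, -0.001, 1.613]
ft_force: [0.2, 0.7, -2.5]
gripper_width: 0.313
grip_force: 80.4
```

Emit:
drive_tool:
  dp:
    - [0,0,0.5]
    - [0,0,1]
    - [0,0,1.5]
    - [0,0,2]
    - [0,0,2]
  twist:
    - [0,0,0]
    - [0,0,0]
    - [0,0,0]
    - [0,0,0]
    - [0,0,0]
  claw: [1,1,1,1,1]

```text
clock: 7.93
ee_pos: [0.5928, 0.0613, 0.1779]
tool_rot: [-3.02, -0.001, 1.613]
ft_force: [1.1, 0.1, -3.4]
gripper_width: 0.321
grip_force: 80.3
```

```bash
python3 see.py s4.png 242 180 18 11
```

```text
tcp [592.8  61.3 177.9] mouth [582.6  60.9  94.8] [[248.4 184.2]] tilt 6.97 F [-0.1 -0.3 -2.4] M [-0.03 -0.42  0.04]
180: 34  34  30  18   4   0   0   0   1   1   2   8  24  34  35  32  32  30
181: 31  31  28  17   3   0   1   0   1   0   0   9  26  35  34  34  32  30
182: 34  34  29  17   3   0  -1   1   1   0   1  13  27  34  35  35  33  31
183: 32  34  29  15   2  -1  -1   0   0   1   2  14  28  34  35  35  34  32
184: 21  28  25  13   2   0   0   1   1  -1   3  18  30  36  37  36  35  33
185:  8  15  17  12   6   2   1  -1   0   0   5  20  32  36  36  36  35  34
186:  1   4  10  15  14   6   1   0   2   7  17  28  34  36  36  36  35  34
187:  0   0   4  14  18  13   3   1   8  22  31  34  36  34  34  33  33  32
188:  1   0   2   7  15  13   4   1  12  29  35  37  35  34  32  33  32  32
189:  0   0   1   2   8   7   2   2  13  28  36  36  36  32  32  32  33  32
190:  1  -1  -1   1   2   1   0   2  13  29  34  35  34  33  33  31  32  32
```

Emit:
drive_tool:
  dp:
    - [0,0,0.5]
    - [0,0,1]
    - [0,0,1.5]
    - [0,0,2]
    - [0,0,2]
  twist:
    - [0,0,0]
    - [0,0,0]
    - [0,0,0]
    - [0,0,0]
    - [0,0,0]
  claw: [1,1,1,1,1]

```text
clock: 8.4
ee_pos: [0.5925, 0.0613, 0.1759]
tool_rot: [-3.02, -0.001, 1.613]
ft_force: [0.9, -0.2, -2.8]
gripper_width: 0.318
grip_force: 80.3
```

```bash
python3 plan.py 598 59 206 92.5 7 2.5; python3 -c "
from h import *
print(bot.get_state()['moment'])"
```

```text
t 8.4 pos [592.5  61.3 175.9] rot [-173.    -0.    92.4] F [ 0.9 -0.2 -2.8] w 27.1 q [-0.65  0.5   0.68  1.65 -0.32  1.23  0.16]
dp [ -2.6   1.7 -30.6] twist [ 0.  -0.  -0.1]
[-0.0040455  -0.58402625  0.03062602]
```

Emit:
drive_tool:
  dp:
    - [0,0,0.5]
    - [0,0,1]
    - [0,0,1.5]
    - [0,0,2]
    - [0,0,2]
  twist:
    - [0,0,0]
    - [0,0,0]
    - [0,0,0]
    - [0,0,0]
    - [0,0,0]
  claw: [1,1,1,1,1]

```text
clock: 8.82
ee_pos: [0.5922, 0.0613, 0.1739]
tool_rot: [-3.02, -0.001, 1.613]
ft_force: [1.5, -0.4, -2.1]
gripper_width: 0.32
grip_force: 80.3
```

```bash
python3 see.py s5.png 242 180 18 11
```

```text
tcp [592.2  61.3 173.9] mouth [582.   60.9  90.8] [[248.3 185.4]] tilt 6.98 F [ 1.2 -0.2 -2.6] M [-0.   -0.71 -0.  ]
180: 34  34  30  18   4   0   0   1   0   0   1   9  25  33  34  32  32  30
181: 31  30  27  16   4   0   0   0  -1   0   1  10  26  33  34  33  31  31
182: 34  33  27  14   3  -1   0   1   1   0   2  13  28  34  35  34  32  31
183: 34  34  27  14   3   0   0   0   0   0   2  14  29  35  35  34  34  33
184: 22  28  25  13   2   0   1   1   0   1   3  18  30  36  36  34  33  33
185:  8  14  13   8   2   1   0   1   0   0   3  18  31  36  37  34  32  32
186:  1   2   3   3   1   1   0   0  -1  -1   6  20  32  36  36  35  33  32
187:  0   0   1   5   7   5   2   0   1   7  17  28  34  36  36  34  34  32
188:  1   0   1   4  12  10   2   1   8  22  31  35  34  35  34  33  33  32
189:  0   0   0   3   8   7   1   1  13  28  36  36  36  33  32  33  33  34
190:  0   1   0   1   1   2   1   2  13  27  34  36  34  34  33  33  32  32
```

Emit:
drive_tool:
  dp:
    - [0,-0.7,0]
    - [0,-1.4,0.5]
    - [0,-1.4,1]
    - [0,-1.4,1.5]
    - [0,-1.4,1.5]
  twist:
    - [-0.5,0,0]
    - [-1,0,0]
    - [-1,0,0]
    - [-1,0,0]
    - [-1,0,0]
  claw: [1,1,1,1,1]

```text
clock: 9.28
ee_pos: [0.5907, 0.0612, 0.173]
tool_rot: [-3.038, -0.001, 1.613]
ft_force: [1.5, -0.5, -0.7]
gripper_width: 0.315
grip_force: 80.7
```

```bash
python3 see.py s6.png 242 180 18 11
```

```text
tcp [590.7  61.2 172.9] mouth [582.   60.9  89.7] [[248.3 185.7]] tilt 5.97 F [1.5 0.3 0.7] M [ 0.03 -0.61 -0.04]
180: 34  34  29  18   4   0   1   0   0   0   0   9  25  34  34  33  31  31
181: 31  32  27  17   3   0   0   1   1   0   2  12  28  34  35  33  32  31
182: 34  34  27  14   3   1   0   1   1   1   2  13  28  34  34  32  31  31
183: 33  34  29  14   2   0  -1   1   0   0   4  14  29  35  36  33  32  32
184: 21  28  25  13   2   0   0   1  -1   1   4  18  30  36  36  34  32  32
185:  8  14  14   6   2   1   1   0   1   1   4  18  31  36  36  35  32  32
186:  2   3   4   2   0   1   1   0   0   0   5  19  32  36  37  35  33  32
187:  0   1   1   1   2   1   1   0   1   5  15  28  34  36  36  35  33  32
188:  0   0   0   2   7   7   2   1   7  19  29  35  36  35  34  33  33  33
189:  1   0   0   1   6   5   2   2  12  26  34  36  35  33  33  33  33  33
190: -2   0   1   1   2   1   0   2  14  28  34  36  35  32  32  32  33  33
```

Emit:
drive_tool:
  dp:
    - [0,0,0.5]
    - [0,0,0.5]
    - [0,0,1]
    - [0,0,1]
  twist:
    - [0,0,0]
    - [0,0,0]
    - [0,0,0]
    - [0,0,0]
  claw: [1,1,1,1]

```text
clock: 9.67
ee_pos: [0.5907, 0.0612, 0.1719]
tool_rot: [-3.037, -0.001, 1.613]
ft_force: [2.2, -0.1, 3.2]
gripper_width: 0.317
grip_force: 81.1
```

```bash
python3 see.py s7.png 242 184 18 6
```

```text
tcp [590.6  61.3 171.9] mouth [582.   61.   88.6] [[248.2 186. ]] tilt 5.97 F [1.2 0.5 3.7] M [ 0.1  -0.44  0.01]
184: 22  28  25  12   2   1   0   0   0   0   4  18  31  35  36  35  33  32
185:  9  14  13   7   2   0   0   1   0  -1   4  19  31  36  36  36  32  33
186:  1   2   3   2   0   1   1   1   0   0   4  19  31  37  37  35  33  32
187:  0   2   0   1   3   2   1   0   1   3  11  25  34  36  35  34  32  31
188:  1   0   0   3   5   6   1   0   4  14  25  33  36  35  33  33  33  33
189: -1   0   0   2   6   4   3   2  12  25  34  36  35  34  33  33  32  32
```

Emit:
drive_tool:
  dp:
    - [0,-1.3,0]
    - [0,-2.7,0]
    - [0,-4,0.1]
    - [0,-5.3,0.1]
    - [0,-6.7,0.2]
  twist:
    - [-0.6,0,0]
    - [-1.2,0,0]
    - [-1.8,0,0]
    - [-2.4,0,0]
    - [-3,0,0]
  claw: [1,1,1,1,1]

```text
clock: 10.13
ee_pos: [0.5854, 0.0611, 0.1724]
tool_rot: [-3.095, -0.001, 1.614]
ft_force: [6.3, 0.5, -2.4]
gripper_width: 0.32
grip_force: 80.4
```

```bash
python3 see.py s8.png 242 184 18 1; python3 plan.py 577.5 61 172.6 92.5
```

```text
tcp [585.   61.  172.5] mouth [581.1  60.9  88.9] [[248.1 186. ]] tilt 2.64 F [ 6.1 -0.  -2. ] M [ 0.13 -2.01  0.02]
184: 22  27  23   9   2   0   0   0   0   0   3  19  32  36  35  34  32  32
t 10.1833 pos [585.   61.  172.5] rot [-1.774e+02 -1.000e-01  9.240e+01] F [ 6.1 -0.  -2. ] w 26.8 q [-0.69  0.45  0.69  1.73 -0.31  1.12  0.14]
dp [ 0.3 -7.5  0.2] twist [-2.6 -0.1 -0.1]
```

Emit:
drive_tool:
  dp:
    - [0,-1.5,0]
    - [0,-3,0.1]
    - [0,-4.5,0.1]
    - [0,-6,0.2]
    - [0,-7.1,0.2]
  twist:
    - [-0.6,0,0]
    - [-1.2,0,0]
    - [-1.8,0,0]
    - [-2.4,0,0]
    - [-2.8,0,0]
  claw: [1,1,1,1,1]

```text
clock: 10.6
ee_pos: [0.5787, 0.0608, 0.1727]
tool_rot: [3.138, -0.001, 1.614]
ft_force: [6.4, 0.7, -2.4]
gripper_width: 0.32
grip_force: 80.2
```

```bash
python3 see.py s9.png 242 168 18 22; python3 plan.py 577.5 61 172.6 92.5
```

```text
tcp [578.4  60.7 172.7] mouth [578.6  60.8  89. ] [[247.5 186.3]] tilt 0.2 F [ 6.9 -0.4 -2.1] M [ 0.16 -2.15  0.06]
168: 29  25  22  20  20  21  22  21  19  19  20  22  26  30  31  32  31  29
169: 32  31  27  22  20  19  21  21  19  22  25  29  30  30  30  30  29  29
170: 34  33  30  27  25  23  21  20  20  26  30  33  34  33  31  29  26  26
171: 34  33  30  29  28  29  26  25  25  28  31  33  34  34  33  31  26  25
172: 34  33  32  29  28  28  26  25  26  29  31  33  33  33  32  31  30  28
173: 34  34  33  29  24  19  18  18  24  30  31  31  31  31  30  30  31  31
174: 34  34  34  30  18   6   3   9  21  30  31  29  30  30  30  30  30  30
175: 36  36  34  29  17   3   0   4  20  29  30  29  29  29  30  30  30  30
176: 37  37  33  23  12   2   0   4  16  24  27  30  30  30  30  29  30  30
177: 36  34  24  13   4   0   1   1   6  11  18  27  30  30  29  29  30  30
178: 36  29  15   4   1   0   0   1   1   3  12  24  30  30  29  29  30  30
179: 34  26  11   2   0   1   1   0  -1   1  11  26  33  32  31  29  30  30
180: 33  26  12   2   0   0   1   1   1   2  12  28  35  33  31  30  30 
[... 158 characters left out ...]
3: 32  28  13   3   0   0   1   1   0   3  13  28  34  32  32  32  32  32
184: 19  20  12   2   0   0   0   1   1   2  14  29  34  33  33  33  33  32
185:  8   8   4   0   1   0   1   0   0   2  15  29  35  34  32  33  33  33
186:  1   1   1   0   1   1   0   1   1   2  14  30  35  35  34  32  33  32
187:  1   0   0   1   0   0   0   0   0   6  19  31  35  36  34  32  32  32
188:  0   1   2   0   1   1   0   1   6  15  27  35  35  35  33  32  32  33
189:  0   0   0  -1   0   2   0   5  17  29  34  36  34  33  32  33  33  33
t 10.65 pos [578.4  60.7 172.7] rot [179.8  -0.   92.4] F [ 6.9 -0.4 -2.1] w 26.7 q [-0.72  0.4   0.7   1.79 -0.3   1.05  0.13]
dp [ 0.3 -0.8  0.1] twist [ 0.2 -0.  -0.1]
```

```bash
python3 - <<'E'
from h import *
C=[0.51532281,0.1407282,0.04405348]
for z in (.095,.105,.115,.12): print(z,proj('s9.png',place(C,[.0605,-.085,z])),proj('s9.png',place(C,[.0615,-.085,z])))
E
```

```text
0.095 [[248.17050821 184.82193057]] [[248.39886361 184.70123062]]
0.105 [[248.12994001 182.08657751]] [[248.35945802 181.96678502]]
0.115 [[248.08896443 179.32375618]] [[248.31965694 179.2048955 ]]
0.12 [[248.06832195 177.93191528]] [[248.29960622 177.81352983]]
```

Emit:
drive_tool:
  dp:
    - [0,-0.5,0]
    - [0,-0.9,0]
    - [0,-0.9,0]
    - [0,-0.9,0]
  twist:
    - [0,0,0]
    - [0,0,0]
    - [0,0,0]
    - [0,0,0]
  claw: [1,1,1,1]

```text
clock: 10.98
ee_pos: [0.5781, 0.0607, 0.1728]
tool_rot: [3.138, -0.0, 1.614]
ft_force: [6.8, 0.7, -2.6]
gripper_width: 0.32
grip_force: 80.2
```

```bash
python3 see.py s10.png 242 180 18 4; python3 plan.py 578.5 61 172.6 92.5
```

```text
tcp [578.1  60.7 172.8] mouth [578.4  60.8  89.1] [[247.4 186.3]] tilt 0.21 F [ 7.2 -0.  -1.3] M [ 0.08 -2.18  0.01]
180: 33  23   8   0   0   1   1   0   0   4  18  30  34  33  31  31  31  30
181: 30  22  10   1   0   1   0   1   0   4  18  31  34  32  31  32  31  32
182: 33  26  13   3   1   1   1   0  -1   3  17  30  33  33  31  31  31  31
183: 31  27  13   2   0   1   0   1   0   3  15  29  34  32  32  32  32  32
t 11.0333 pos [578.1  60.7 172.8] rot [179.8  -0.   92.5] F [ 7.2 -0.  -1.3] w 27.1 q [-0.72  0.4   0.7   1.79 -0.29  1.05  0.13]
dp [0.2 0.4 0.2] twist [ 0.2 -0.  -0. ]
```

Emit:
drive_tool:
  dp:
    - [0,1,0]
    - [0,1.8,0]
    - [0,1.8,0]
  twist:
    - [0,0,0]
    - [0,0,0]
    - [0,0,0]
  claw: [1,1,1]

```text
clock: 11.28
ee_pos: [0.5786, 0.0607, 0.1726]
tool_rot: [3.142, -0.001, 1.614]
ft_force: [5.8, 0.8, 0.2]
gripper_width: 0.32
grip_force: 80.8
```

```bash
python3 see.py s11.png 242 180 18 4; python3 plan.py 578.5 61 172.6 92.5
```

```text
tcp [578.6  60.7 172.6] mouth [578.6  60.8  88.9] [[247.5 186.3]] tilt 0.04 F [ 5.7  0.6 -0.2] M [ 0.12 -1.66  0.05]
180: 33  25  11   2   1   1   0   0   0   3  14  28  33  33  31  30  30  30
181: 30  23  11   2   1   1   0   1   0   2  13  27  34  33  32  32  31  31
182: 33  27  13   3   1   0   1   1   0   2  14  28  33  33  32  31  32  31
183: 31  28  14   3   0   0   1   1   0   2  15  28  33  33  32  32  32  32
t 11.3333 pos [578.6  60.7 172.6] rot [180.   -0.   92.4] F [ 5.7  0.6 -0.2] w 26.9 q [-0.72  0.41  0.7   1.79 -0.3   1.06  0.13]
dp [ 0.3 -0.1  0. ] twist [ 0.  -0.  -0.1]
```

Emit:
drive_tool:
  dp:
    - [0,-1,0]
    - [0,-2,0]
    - [0,-2.8,0]
    - [0,-2.8,0]
  twist:
    - [0,0,0]
    - [0,0,0]
    - [0,0,0]
    - [0,0,0]
  claw: [1,1,1,1]

```text
clock: 11.67
ee_pos: [0.577, 0.0607, 0.1729]
tool_rot: [3.138, -0.001, 1.614]
ft_force: [7.3, 1.0, -1.5]
gripper_width: 0.32
grip_force: 80.4
```

```bash
python3 see.py s12.png 242 178 18 6; python3 plan.py 577.7 61 172.6 92.5
```

```text
tcp [577.1  60.7 173. ] mouth [577.3  60.8  89.3] [[247.2 186.4]] tilt 0.18 F [ 7.3  0.2 -2. ] M [ 0.11 -2.23  0.05]
178: 33  21   9   3   0   1   0   1   1   6  18  29  31  30  30  30  29  31
179: 33  19   4   0   0   0   1   0   1   4  19  30  32  32  30  30  30  31
180: 31  19   4   1   0   0   0   0   0   5  23  33  34  32  31  30  31  31
181: 30  19   5   0   0   0   1   0   0   6  23  34  35  32  31  31  31  31
182: 33  24   8   0   0   1   0   0  -1   6  24  34  34  32  32  31  31  31
183: 31  25   9   2   1   0   0   0   0   6  24  34  34  32  32  32  32  32
t 11.7167 pos [577.1  60.7 173. ] rot [179.8  -0.   92.5] F [ 7.3  0.2 -2. ] w 27.4 q [-0.72  0.4   0.7   1.79 -0.29  1.05  0.13]
dp [0.3 0.7 0.4] twist [ 0.2 -0.  -0. ]
```

```bash
python3 - <<'E'
from h import *
from scipy.optimize import least_squares as LS
im=cv2.cvtColor(cv2.imread('pics/top0.png'),cv2.COLOR_BGR2LAB)[...,0].astype(float)
for c in ([191,181.7],[192.4,216.5],[241.4,213.4],[239.1,176.7]):
    x,y=map(int,np.round(c)); w=im[y-5:y+6,x-5:x+6]; print(x-5,y-5); print('\n'.join(' '.join('%3d'%v for v in r) for r in w))
E
```

```text
186 177
191 187 172 172 169 169 177 179 179 178 177
170 166 164 169 176 180 165 175 177 176 177
169 164 172 204 216 211 183 163 173 178 179
168 169 196 216 203 215 212 170 107 176 182
167 172 199 203 202 213 212 171  67 119 185
168 174 204 204 201 204 214 165  86 120 186
168 168 186 206 200 204 195 110 101 133 181
169 166 172 195 145 171 138  60 121 184 179
172 170 166 150 115 147 141 106 173 178 179
174 168 168 160 158 157 157 159 165 166 178
169 139 141 138 114 116 118 120 124 143 167
187 211
157 159 178 164  85  86  92 125 176 173 169
176 171 165 152 156 161 166 170 168 166 167
172 164 149 155 170 186 190 159 156 163 166
170 153 151 182 217 209 198 155 114 165 166
171 164 160 201 207 205 205 204 153 156 161
169 167 182 209 205 203 204 201 124  73 101
166 164 171 206 206 204 204 199 151 106 120
163 164 165 183 206 206 199 170  99 142 169
160 167 164 163 185 201 162 157 121 169 166
159 167 168 163 164 174 174 165 168 166 166
172 165 167 164 164 163 163 167 167 163 162
236 208
148 154 163  97  90 106 112 109 109 110 112
167 163 150 152 156 153 170 165 169 169 170
164 147 147 157 171 
[... 167 characters left out ...]
 199 198 196 197 190 121 120 166
166 158 166 199 197 194 191 165 102 168 172
166 162 162 171 180 159 164 169 114 164 171
166 163 163 158 161 172 170 162 163 163 172
165 163 163 163 163 161 160 165 162 161 168
234 172
148 147 147 146 146 149 152 151 154 149 128
143 141 137 144 155 158 172 160 167 167 166
181 166 170 193 209 188 197 173 174 175 177
165 163 183 200 198 197 197 191 168 168 172
163 169 204 197 195 194 200 210 114  95 100
165 164 187 199 198 199 194 146 117 104 110
167 160 177 202 200 203 189 120 135 113 109
166 165 183 172  88  93  83  63 135 108 105
167 165 185 196 129  70  93 106 135 111 120
168 161 162 178 188 162 197 190 156 178 178
169 164 163 161 157 135 137 142 154 174 175
```

```bash
cat > lean.py <<'E'
from h import *
from scipy.optimize import least_squares as LS
H=[(.0605,.085,.072),(-.0605,.085,.072),(-.0605,-.085,.072)]
U=np.array([(189.96,181.29),(192.04,215.875),(240.91,213.09)])
f=lambda q:(proj('top0.png',place(q,H))-U).ravel()
r=LS(f,[.515,.14,.044]); C=r.x
print(C,f(C).round(2))
print('pilot',place(C,[.0605,-.085,.045]))
def xy(u,z): return LS(lambda p:(proj('top0.png',place(C,[p[0],p[1],z]))-u).ravel(),[.06,-.085]).x*1e3
for z in(.097,.099): print('initial head x,y',xy((238.5,176.0),z))
E
python3 lean.py
```

```text
[0.51584213 0.14224739 0.04835833] [ 0.14 -0.06 -0.12  0.16 -0.01 -0.1 ]
pilot [[0.58038026 0.0602713  0.045     ]]
initial head x,y [ 66.02296318 -85.89868843]
initial head x,y [ 65.85037435 -86.02901296]
```

Emit:
drive_tool:
  dp:
    - [0,1,0]
    - [0,2,0]
    - [0,2.6,0]
    - [0,2.6,0]
  twist:
    - [0,0,0]
    - [0,0,0]
    - [0,0,0]
    - [0,0,0]
  claw: [1,1,1,1]

```text
clock: 12.05
ee_pos: [0.5777, 0.0607, 0.1724]
tool_rot: [-3.14, -0.001, 1.613]
ft_force: [4.8, 0.3, -0.1]
gripper_width: 0.321
grip_force: 80.8
```

```bash
python3 see.py s13.png 242 178 18 1; python3 plan.py 578.1 61 172.6 92.5
```

```text
tcp [577.7  60.7 172.4] mouth [577.5  60.8  88.7] [[247.2 186.5]] tilt 0.13 F [ 5.  -1.1  0.9] M [ 0.09 -1.55  0.05]
178: 34  23  10   3   0   0   0   1   1   7  19  28  30  30  30  28  30  29
t 12.1 pos [577.7  60.7 172.4] rot [-179.9   -0.    92.4] F [ 5.  -1.1  0.9] w 26.6 q [-0.72  0.41  0.7   1.79 -0.3   1.06  0.13]
dp [ 0.3  0.4 -0.2] twist [-0.1 -0.  -0.1]
```

Emit:
drive_tool:
  dp:
    - [0,1,0]
    - [0,2,0]
    - [0,3,0]
    - [0,3,0]
  twist:
    - [0,0,0]
    - [0,0,0]
    - [0,0,0]
    - [0,0,0]
  claw: [1,1,1,1]

```text
clock: 12.43
ee_pos: [0.5788, 0.0607, 0.1718]
tool_rot: [-3.134, -0.001, 1.613]
ft_force: [0.5, -0.1, 2.7]
gripper_width: 0.316
grip_force: 81.1
```

```bash
python3 see.py s14.png 242 178 18 1; python3 plan.py 578.1 61 172.6 92.5
```

```text
tcp [578.8  60.7 171.7] mouth [578.1  60.7  88. ] [[247.4 186.6]] tilt 0.42 F [0.7 0.5 2.8] M [0.03 0.11 0.05]
178: 35  26  13   4   1   0   0   0   2   9  19  29  31  30  30  29  29  30
t 12.4833 pos [578.8  60.7 171.7] rot [-179.6   -0.    92.4] F [0.7 0.5 2.8] w 26.9 q [-0.72  0.41  0.7   1.78 -0.3   1.07  0.13]
dp [ 0.4 -0.6 -0.9] twist [-0.4 -0.  -0.1]
```

Emit:
drive_tool:
  dp:
    - [0,-0.6,0.5]
    - [0,-0.6,1]
    - [0,-0.6,1.5]
    - [0,-0.6,2]
    - [0,-0.6,2]
  twist:
    - [-0.4,0,0]
    - [-0.4,0,0]
    - [-0.4,0,0]
    - [-0.4,0,0]
    - [-0.4,0,0]
  claw: [1,1,1,1,1]

```text
clock: 12.9
ee_pos: [0.5784, 0.0607, 0.1696]
tool_rot: [3.141, -0.001, 1.613]
ft_force: [-2.8, -0.1, 1.7]
gripper_width: 0.314
grip_force: 81.0
```

Emit:
drive_tool:
  dp:
    - [0,0,0.5]
    - [0,0,1]
    - [0,0,1.5]
    - [0,0,1.5]
  twist:
    - [0,0,0]
    - [0,0,0]
    - [0,0,0]
    - [0,0,0]
  claw: [1,1,1,1]

```text
clock: 13.23
ee_pos: [0.5793, 0.0607, 0.1684]
tool_rot: [3.139, -0.001, 1.613]
ft_force: [-2.9, 0.6, 2.0]
gripper_width: 0.316
grip_force: 81.1
```

Emit:
drive_tool:
  dp:
    - [0,-0.8,0.5]
    - [0,-0.8,1]
    - [0,-0.8,1.5]
    - [0,-0.8,1.5]
  twist:
    - [0,0,0]
    - [0,0,0]
    - [0,0,0]
    - [0,0,0]
  claw: [1,1,1,1]

```text
clock: 13.57
ee_pos: [0.5793, 0.0607, 0.1674]
tool_rot: [3.137, -0.001, 1.613]
ft_force: [-2.0, -0.5, 2.1]
gripper_width: 0.322
grip_force: 81.0
```

Emit:
drive_tool:
  dp:
    - [0,0,0.5]
    - [0,0,1]
    - [0,0,1.5]
    - [0,0,1.5]
  twist:
    - [0,0,0]
    - [0,0,0]
    - [0,0,0]
    - [0,0,0]
  claw: [1,1,1,1]

```text
clock: 13.9
ee_pos: [0.5792, 0.0607, 0.1658]
tool_rot: [3.137, -0.001, 1.613]
ft_force: [-1.1, 0.9, 1.8]
gripper_width: 0.315
grip_force: 80.9
```

Emit:
drive_tool:
  dp:
    - [0,0,0.5]
    - [0,0,1]
    - [0,0,1.5]
    - [0,0,1.5]
  twist:
    - [0,0,0]
    - [0,0,0]
    - [0,0,0]
    - [0,0,0]
  claw: [1,1,1,1]

```text
clock: 14.23
ee_pos: [0.5792, 0.0607, 0.1642]
tool_rot: [3.138, -0.001, 1.613]
ft_force: [-1.2, -0.3, 1.3]
gripper_width: 0.314
grip_force: 80.9
```

Emit:
drive_tool:
  dp:
    - [0,0,0.5]
    - [0,0,1]
    - [0,0,1.5]
    - [0,0,1.5]
  twist:
    - [0,0,0]
    - [0,0,0]
    - [0,0,0]
    - [0,0,0]
  claw: [1,1,1,1]

```text
clock: 14.57
ee_pos: [0.5793, 0.0607, 0.1637]
tool_rot: [3.137, -0.001, 1.613]
ft_force: [-2.2, -0.7, 7.7]
gripper_width: 0.318
grip_force: 82.0
```

```bash
python3 see.py s15.png 240 174 20 22; python3 plan.py 578.1 61 172.6 92.5
```

```text
tcp [579.3  60.7 163.8] mouth [579.6  60.8  80.1] [[247.8 188.5]] tilt 0.25 F [-2.3 -1.   8.4] M [-0.14  0.77  0.02]
174: 35  35  34  34  32  29  30  30  30  28  26  28  29  31  30  30  30  30  30  31
175: 35  37  36  35  34  31  27  25  25  24  27  29  29  30  29  30  29  30  30  30
176: 36  36  37  37  36  31  23  13   9  11  23  30  30  30  28  29  30  29  30  29
177: 36  36  37  36  36  33  22   7   2   6  22  30  31  30  30  29  29  29  29  29
178: 35  36  35  36  35  31  20   5  -1   4  19  28  31  32  31  30  29  29  29  30
179: 35  36  36  34  28  18   9   2   0   2   8  18  25  30  31  31  30  30  30  30
180: 34  34  34  28  15   6   3   0   0   0   1   6  17  26  31  31  31  31  30  30
181: 32  32  30  21   9   2   0   0   1   1   0   2  12  26  33  32  32  32  31  30
182: 30  34  33  25  10   1   0   0   0   0   0   2  12  27  33  33  31  31  32  32
183: 19  28  32  27  13   1   0   1   0   0   1   2  14  27  34  33  33  32  32  32
184:  6  12  21  24  15   3   0   0   1   0   1   3  13  29  33  33  32  32  32  33
185:  1   3   8  11   8   1   0   1   2   1   1   3  15  29
[... 352 characters left out ...]
  34  34
190:  0   1  -1  -1   0   1   1   1   0   0   1   6  18  29  33  34  33  34  33  33
191:  0   0   0   0   0   1   0   1   1   0   2   9  20  29  33  33  34  32  32  33
192:  1   0   0   1   1   1   1   1   0   0   1   4  10  16  24  30  34  32  33  32
193:  0   0   1   1  -1   1   0   1   0   0   1   0   2   5   8  16  25  32  33  33
194:  0   0   0   1   0   0   1   0   0   1   1   0   1   1   2   4  10  22  32  36
195:  1   0   0   1   0   1   0   0   0   0   1   0   1   1   0   0   3  14  30  38
t 14.6167 pos [579.3  60.7 163.8] rot [ 1.798e+02 -1.000e-01  9.240e+01] F [-2.3 -1.   8.4] w 27.3 q [-0.71  0.41  0.7   1.8  -0.31  1.04  0.14]
dp [ 0.4 -1.1 -8.8] twist [ 0.2 -0.1 -0.1]
```

Emit:
drive_tool:
  dp:
    - [0,-0.6,0.4]
    - [0,-1.2,0.8]
    - [0,-1.2,0.8]
    - [0,-1.2,0.8]
  twist:
    - [0,0,0]
    - [0,0,0]
    - [0,0,0]
    - [0,0,0]
  claw: [1,1,1,1]

```text
clock: 14.95
ee_pos: [0.579, 0.0607, 0.1637]
tool_rot: [3.135, -0.001, 1.613]
ft_force: [-1.5, 0.8, 10.2]
gripper_width: 0.315
grip_force: 81.9
```

```bash
python3 plan.py 578.1 61 163.7 92.5
```

```text
t 14.95 pos [579.   60.7 163.7] rot [ 1.796e+02 -1.000e-01  9.240e+01] F [-1.5  0.8 10.2] w 26.7 q [-0.72  0.41  0.7   1.8  -0.3   1.03  0.14]
dp [ 0.4 -0.9 -0. ] twist [ 0.4 -0.1 -0.1]
```

Emit:
drive_tool:
  dp:
    - [0,-0.5,0.8]
    - [0,-0.5,0.9]
    - [0,-0.5,1]
    - [0,-0.5,1]
    - [0,-0.5,1.1]
  twist:
    - [0,0,4]
    - [0,0,8]
    - [0,0,12]
    - [0,0,16]
    - [0,0,20]
  claw: [1,1,1,1,1]

```text
clock: 15.37
ee_pos: [0.5793, 0.0608, 0.1634]
tool_rot: [3.135, -0.004, 1.261]
ft_force: [-2.1, 0.1, 13.8]
gripper_width: 0.319
grip_force: 82.5
```

```bash
python3 plan.py 579 60.7 163 -9; python3 -c "
from h import *
print(bot.get_state()['moment'])"
```

```text
t 15.3667 pos [579.3  60.8 163.4] rot [179.6  -0.3  72.3] F [-2.1  0.1 13.8] w 27.1 q [-0.77  0.44  0.78  1.8  -0.35  1.04 -0.17]
dp [-0.2 -0.2  0.4] twist [ 0.1 -0.5 81.3]
[0.00774096 0.67245009 0.12659249]
```

Emit:
drive_tool:
  dp:
    - [0,-0.4,0.1]
    - [0,-0.4,0.1]
    - [0,-0.4,0.2]
    - [0,-0.4,0.2]
    - [0,-0.4,0.3]
  twist:
    - [0,0,5]
    - [0,0,10]
    - [0,0,15]
    - [0,0,20]
    - [0,0,25]
  claw: [1,1,1,1,1]

```text
clock: 15.78
ee_pos: [0.5799, 0.0608, 0.1632]
tool_rot: [3.135, -0.008, 0.824]
ft_force: [0.4, -0.1, 11.9]
gripper_width: 0.317
grip_force: 82.1
```

```bash
python3 plan.py 579 60.7 163 -9; python3 -c "
from h import *
print(bot.get_state()['moment'])"
```

```text
t 15.7833 pos [579.9  60.8 163.2] rot [179.6  -0.5  47.2] F [ 0.4 -0.1 11.9] w 27.0 q [-0.84  0.47  0.89  1.8  -0.42  1.05 -0.55]
dp [-0.7 -0.6  0.2] twist [ 0.1 -0.6 56.2]
[-0.08779562  0.07170516  0.08998411]
```

Emit:
drive_tool:
  dp:
    - [0,0,0.2]
    - [0,0,0.3]
    - [0,0,0.4]
    - [0,0,0.5]
    - [0,0,0.6]
  twist:
    - [0,0,5]
    - [0,0,10]
    - [0,0,15]
    - [0,0,20]
    - [0,0,25]
  claw: [1,1,1,1,1]

```text
clock: 16.2
ee_pos: [0.5805, 0.0602, 0.1628]
tool_rot: [3.138, -0.011, 0.388]
ft_force: [1.0, -1.4, 12.1]
gripper_width: 0.314
grip_force: 82.1
```

```bash
python3 plan.py 579 60.7 163 -9; python3 -c "
from h import *
print(bot.get_state()['moment'])"
```

```text
t 16.2 pos [580.5  60.2 162.8] rot [179.8  -0.6  22.2] F [ 1.  -1.4 12.1] w 26.7 q [-0.91  0.52  0.99  1.81 -0.49  1.08 -0.92]
dp [-1.2 -1.  -0.2] twist [ 0.  -0.7 31.2]
[-0.28173396 -0.16163928  0.11447313]
```

Emit:
drive_tool:
  dp:
    - [0,0,0.2]
    - [0,0,0.3]
    - [0,0,0.4]
    - [0,0,0.5]
    - [0,0,0.6]
  twist:
    - [0,0,6]
    - [0,0,12]
    - [0,0,18]
    - [0,0,24]
    - [0,0,29]
  claw: [1,1,1,1,1]

```text
clock: 16.62
ee_pos: [0.5808, 0.0593, 0.1624]
tool_rot: [-3.141, -0.013, -0.119]
ft_force: [0.8, -2.2, 12.7]
gripper_width: 0.318
grip_force: 82.1
```

```bash
python3 see.py s16.png 240 174 20 1; python3 plan.py 579 60.7 163 -9
```

```text
tcp [580.8  59.3 162.3] mouth [581.9  59.1  78.6] [[248.7 188.9]] tilt 0.72 F [ 1.2 -1.4 13.9] M [-0.4  -0.11  0.08]
174: 35  35  34  33  29  26  26  29  29  28  28  30  32  34  33  32  31  30  30  31
t 16.6667 pos [580.8  59.3 162.3] rot [180.   -0.7  -7. ] F [ 1.2 -1.4 13.9] w 26.7 q [-0.97  0.59  1.12  1.81 -0.59  1.11 -1.34]
dp [-2.  -1.2 -0.7] twist [ 0.  -0.7  2. ]
```

Emit:
drive_tool:
  dp:
    - [0,0,-2]
    - [0,0,-4]
    - [0,0,-8]
    - [0,0,-14]
    - [0,0,-22]
  twist:
    - [0,0,0]
    - [0,0,0]
    - [0,0,0]
    - [0,0,0]
    - [0,0,0]
  claw: [1,1,1,1,1]

```text
clock: 17.08
ee_pos: [0.5759, 0.0611, 0.1802]
tool_rot: [-3.141, -0.001, -0.114]
ft_force: [-0.8, -0.2, -3.0]
gripper_width: 0.316
grip_force: 80.4
```

Emit:
drive_tool:
  dp:
    - [0,0,-20]
    - [0,0,-45]
    - [0,0,-75]
    - [0,0,-75]
    - [0,0,-75]
  twist:
    - [0,0,0]
    - [0,0,-6]
    - [0,0,-12]
    - [0,0,-18]
    - [0,0,-24]
  claw: [1,1,1,1,1]

```text
clock: 17.5
ee_pos: [0.5769, 0.0609, 0.2578]
tool_rot: [-3.141, -0.006, 0.31]
ft_force: [-0.7, 0.8, -2.9]
gripper_width: 0.313
grip_force: 80.5
```

```bash
python3 see.py s17.png 238 174 22 22 2; python3 plan.py 527 -247 262 75
```

```text
tcp [576.1  61.1 256.9] mouth [576.3  61.4 173.2] [[246.4 162.7]] tilt 0.24 F [-0.1 -0.4 -3.3] M [-0.02  0.07  0.07]
174: 37  35  35  35  34  34  34  34  34  33  34  33  33  33  32  32  32  33  34  33  33  33
175: 37  36  36  35  36  36  34  34  35  34  34  33  34  33  32  32  32  33  33  34  34  33
176: 36  36  37  37  36  37  37  35  34  33  34  34  35  34  33  33  32  32  33  32  32  33
177: 35  36  36  37  36  36  36  36  36  36  35  35  35  35  34  33  32  32  33  32  31  31
178: 36  35  36  35  37  37  36  36  36  36  35  35  35  34  35  34  33  33  32  32  30  30
179: 36  36  36  35  36  36  36  36  36  36  35  35  35  36  35  35  34  33  33  31  30  30
180: 36  35  34  34  35  34  34  36  36  35  36  36  35  37  36  36  36  34  33  31  31  31
181: 31  31  31  31  30  31  33  36  36  36  37  36  35  35  36  36  35  34  33  31  31  30
182: 15  24  30  34  34  35  35  36  37  36  36  35  37  36  36  35  36  35  33  32  31  31
183:  3   9  19  28  33  35  36  36  37  36  36  36  36  36  36  36  36  36  33  33  32  33
184:  1   2   6  13  22  29  35  36  35  33  32  33  36  36  37
[... 2547 characters left out ...]
0  82  88  99 107 120 137 148 160 164 165 167 166 169 170
191: 91  99 100 105  95  78  72  78  80  86  98 109 132 144 148 151 158 163 165 167 167 166
192:120 114 103 103  94  86  76  78  79  84  96 112 135 154 157 152 155 157 160 165 166 166
193:122 112 112 117 112 101  83  80  79  82  92 103 124 147 160 163 161 157 158 162 164 164
194:113 127 154 168 161 139 115  92  80  85  91  99 112 125 147 161 164 161 158 155 157 161
195:124 158 183 194 189 176 156 130 105  93  99 104 108 112 136 156 162 157 146 137 147 156
t 17.55 pos [576.1  61.1 256.9] rot [-179.9   -0.2   17.9] F [-0.1 -0.4 -3.3] w 27.1 q [-0.99  0.44  1.1   1.7  -0.42  1.26 -1.05]
dp [-141.6  278.    -6.1] twist [  0.   -0.3 -57.1]
```

Emit:
drive_tool:
  dp:
    - [-18,35,-5]
    - [-36,70,-5]
    - [-54,105,-5]
    - [-72,140,-5]
    - [-90,175,-5]
  twist:
    - [0,0,-7]
    - [0,0,-14]
    - [0,0,-21]
    - [0,0,-28]
    - [0,0,-35]
  claw: [1,1,1,1,1]

```text
clock: 17.97
ee_pos: [0.5417, -0.1341, 0.2604]
tool_rot: [-3.142, -0.003, 0.92]
ft_force: [1.3, 0.3, -1.8]
gripper_width: 0.317
grip_force: 80.5
```

```bash
python3 plan.py 528.5 -246.5 262 75; python3 - <<'E'
from h import *
shot('top','t17.png')
im=cv2.cvtColor(cv2.imread('pics/t17.png'),cv2.COLOR_BGR2LAB)[...,0].astype(int)
print('\n'.join(str(y)+': '+' '.join('%3d'%v for v in im[y,232:250]) for y in range(170,185)))
d=np.abs(cv2.imread('pics/t17.png').astype(int)-cv2.imread('pics/top0.png')).sum(2)
print(d[205:222,185:250].max(), d[172:190,184:196].max())
E
```

```text
t 17.9667 pos [ 541.7 -134.1  260.4] rot [-180.    -0.2   52.7] F [ 1.3  0.3 -1.8] w 27.0 q [-0.61  0.33  0.99  1.74 -0.3   1.23 -0.2 ]
dp [-97.4  57.6  -1.9] twist [  0.   -0.2 -22.3]
170: 150 151 151 151 150 149 150 150 151 151 150 153 166 166 166 165 165 166
171: 152 153 153 154 153 153 152 152 152 151 152 151 149 163 167 164 164 163
172: 152 147 150 149 149 149 149 151 151 152 154 150 129 136 164 169 169 167
173: 148 114 141 143 140 142 146 156 160 163 168 169 168 159 124 169 166 170
174: 156 168 172 170 168 167 169 171 176 174 174 175 176 170  84  94 115 170
175: 146 160 168 162 160 167 189 183 187 172 174 173 176 172  88  90 106 160
176: 145 156 166 162 169 189 206 207 213 182 178 171 173 169 101  92 108 161
177: 146 155 166 169 201 211 203 202 204 193 106  95 101 106 114  96 113 168
178: 150 147 168 165 191 212 201 202 209 218 149 110 108 113 118 100 117 170
179: 150 145 168 163 192 221 205 208 212 218 136 107 109 115 134  99 119 174
180: 151 143 168 165 183 196 206 214 198 149 124  94 107 115 142  76  97 156
181: 154 140 169 161 163 171 154 120  76 100 107 103 106 133 145  71  97 155
182: 150 138 171 166 164 161 160 138 145 151 151 116 137 184 145  60  99 159
183: 146 135 171 167 164 153 153 152 154 151 153 167 178 177 147  62 102 157
184: 144 136 171 158 135 128 128 112 116 115 119 124 122 163 137  61  95 152
47 9
```

```bash
cat >> lean.py <<'E'
for z in (.088,.0895): print('now',xy((238.54,177.79),z))
E
python3 lean.py
```

```text
[0.51584213 0.14224739 0.04835833] [ 0.14 -0.06 -0.12  0.16 -0.01 -0.1 ]
pilot [[0.58038026 0.0602713  0.045     ]]
initial head x,y [ 66.02296318 -85.89868843]
initial head x,y [ 65.85037435 -86.02901296]
now [ 60.63643284 -85.08694803]
now [ 60.51431342 -85.18495907]
```

Emit:
drive_tool:
  dp:
    - [-30,18,0]
    - [-60,36,0]
    - [-85,50,0]
    - [-92,56,0]
    - [-92,56,0]
  twist:
    - [0,0,-6]
    - [0,0,-12]
    - [0,0,-18]
    - [0,0,-22]
    - [0,0,-22]
  claw: [1,1,1,1,1]

```text
clock: 18.43
ee_pos: [0.5293, -0.2438, 0.2605]
tool_rot: [3.14, -0.0, 1.292]
ft_force: [-0.0, 0.2, -2.4]
gripper_width: 0.32
grip_force: 80.3
```

Emit:
drive_tool:
  dp:
    - [0,0,0]
    - [0,0,0]
    - [0,0,0]
  twist:
    - [0,0,0]
    - [0,0,0]
    - [0,0,0]
  claw: [1,1,1]

```text
clock: 18.68
ee_pos: [0.5319, -0.2381, 0.2603]
tool_rot: [3.14, -0.003, 1.301]
ft_force: [-0.4, 0.9, -2.7]
gripper_width: 0.318
grip_force: 80.3
```

```bash
python3 plan.py 526.5 -246.6 150 75
```

```text
t 18.6833 pos [ 531.9 -238.1  260.3] rot [179.9  -0.2  74.5] F [-0.4  0.9 -2.7] w 27.1 q [-0.33  0.36  0.89  1.68 -0.3   1.24  0.35]
dp [ -9.9  -3.2 110.3] twist [ 0.1 -0.2 -0.5]
```

Correct laterally, then descend to just above the bore (mouth at about 64 mm).

Emit:
drive_tool:
  dp:
    - [-5,-2,20]
    - [-10,-3,50]
    - [-10,-3,80]
    - [-10,-3,104]
    - [-10,-3,104]
  twist:
    - [0,0,-0.5]
    - [0,0,-0.5]
    - [0,0,-0.5]
    - [0,0,-0.5]
    - [0,0,-0.5]
  claw: [1,1,1,1,1]

```text
clock: 19.1
ee_pos: [0.5234, -0.2451, 0.1518]
tool_rot: [-3.134, -0.003, 1.31]
ft_force: [0.4, 1.7, -3.0]
gripper_width: 0.317
grip_force: 80.3
```

Emit:
drive_tool:
  dp:
    - [0,0,0]
    - [0,0,0]
    - [0,0,0]
  twist:
    - [0,0,0]
    - [0,0,0]
    - [0,0,0]
  claw: [1,1,1]

```text
clock: 19.35
ee_pos: [0.5278, -0.2494, 0.159]
tool_rot: [3.135, -0.001, 1.309]
ft_force: [0.7, -0.7, -1.8]
gripper_width: 0.319
grip_force: 80.3
```

```bash
python3 plan.py 526.5 -246.6 99.5 75
```

```text
t 19.35 pos [ 527.8 -249.4  159. ] rot [ 1.796e+02 -1.000e-01  7.500e+01] F [ 0.7 -0.7 -1.8] w 27.1 q [-0.26  0.46  0.83  1.8  -0.39  1.04  0.46]
dp [ 2.3 -2.4 59.5] twist [ 0.4 -0.1 -0. ]
```

Emit:
drive_tool:
  dp:
    - [0,0,0]
    - [0,0,0]
    - [0,0,0]
  twist:
    - [0,0,0]
    - [0,0,0]
    - [0,0,0]
  claw: [1,1,1]

```text
clock: 19.6
ee_pos: [0.5267, -0.2492, 0.1578]
tool_rot: [3.137, -0.002, 1.308]
ft_force: [-0.3, -0.9, -2.9]
gripper_width: 0.317
grip_force: 80.3
```

```bash
python3 plan.py 526.5 -246.6 99.5 75
```

```text
t 19.6 pos [ 526.7 -249.2  157.8] rot [ 1.797e+02 -1.000e-01  7.490e+01] F [-0.3 -0.9 -2.9] w 27.0 q [-0.26  0.46  0.83  1.8  -0.39  1.04  0.46]
dp [ 2.4 -1.2 58.3] twist [ 0.3 -0.1 -0.1]
```

Emit:
drive_tool:
  dp:
    - [2.4,-0.7,5]
    - [2.4,-0.7,10]
    - [2.4,-0.7,14]
    - [2.4,-0.7,14]
    - [2.4,-0.7,14]
  twist:
    - [0.2,0,0]
    - [0.2,0,0]
    - [0.2,0,0]
    - [0.2,0,0]
    - [0.2,0,0]
  claw: [1,1,1,1,1]

```text
clock: 20.02
ee_pos: [0.5259, -0.2464, 0.1423]
tool_rot: [-3.14, -0.002, 1.308]
ft_force: [0.3, 0.5, -2.3]
gripper_width: 0.319
grip_force: 80.4
```

```bash
python3 plan.py 526.5 -246.6 99.5 75
```

```text
t 20.0167 pos [ 525.9 -246.4  142.3] rot [-1.799e+02 -1.000e-01  7.490e+01] F [ 0.3  0.5 -2.3] w 27.1 q [-0.25  0.48  0.82  1.82 -0.41  1.02  0.47]
dp [-0.1  0.7 42.8] twist [-0.1 -0.1 -0.1]
```

Emit:
drive_tool:
  dp:
    - [0,0.5,3]
    - [0,0.5,6]
    - [0,0.5,9]
    - [0,0.5,12]
    - [0,0.5,12]
  twist:
    - [0,0,0]
    - [0,0,0]
    - [0,0,0]
    - [0,0,0]
    - [0,0,0]
  claw: [1,1,1,1,1]

```text
clock: 20.43
ee_pos: [0.5263, -0.2463, 0.1301]
tool_rot: [-3.14, -0.002, 1.308]
ft_force: [-0.0, -0.4, -2.7]
gripper_width: 0.317
grip_force: 80.4
```

Emit:
drive_tool:
  dp:
    - [0,0,5]
    - [0,0,10]
    - [0,0,15]
    - [0,0,20]
    - [0,0,20]
  twist:
    - [0,0,0]
    - [0,0,0]
    - [0,0,0]
    - [0,0,0]
    - [0,0,0]
  claw: [1,1,1,1,1]

```text
clock: 20.85
ee_pos: [0.5259, -0.2461, 0.1095]
tool_rot: [-3.139, -0.002, 1.308]
ft_force: [-0.4, 0.5, -1.9]
gripper_width: 0.32
grip_force: 80.5
```

```bash
python3 plan.py 526.3 -246.4 99.5 75
```

```text
t 20.85 pos [ 525.9 -246.1  109.5] rot [-1.798e+02 -1.000e-01  7.490e+01] F [-0.4  0.5 -1.9] w 27.2 q [-0.23  0.52  0.79  1.85 -0.44  0.96  0.49]
dp [-0.2  0.5 10. ] twist [-0.2 -0.1 -0.1]
```

In the bore with no contact force. Next: lower the rest of the way and release gently.

Emit:
drive_tool:
  dp:
    - [0,0,3]
    - [0,0,6]
    - [0,0,9]
    - [0,0,10]
    - [0,0,10]
  twist:
    - [0,0,0]
    - [0,0,0]
    - [0,0,0]
    - [0,0,0]
    - [0,0,0]
  claw: [1,1,1,1,1]

```text
clock: 21.27
ee_pos: [0.5265, -0.2465, 0.1006]
tool_rot: [-3.141, -0.002, 1.308]
ft_force: [0.8, -0.3, -3.5]
gripper_width: 0.321
grip_force: 80.5
```

```bash
python3 plan.py 526.3 -246.4 99.5 75
```

```text
t 21.2667 pos [ 526.5 -246.5  100.6] rot [-1.799e+02 -1.000e-01  7.490e+01] F [ 0.8 -0.3 -3.5] w 27.3 q [-0.22  0.53  0.78  1.85 -0.46  0.95  0.5 ]
dp [-0.  -0.2  1.1] twist [-0.1 -0.1 -0.1]
```

Emit:
drive_tool:
  dp:
    - [0,0,0.7]
    - [0,0,1.4]
    - [0,0,2]
    - [0,0,2]
  twist:
    - [0,0,0]
    - [0,0,0]
    - [0,0,0]
    - [0,0,0]
  claw: [1,1,1,1]

```text
clock: 21.6
ee_pos: [0.5268, -0.2466, 0.099]
tool_rot: [-3.142, -0.002, 1.308]
ft_force: [-0.4, -0.1, -2.1]
gripper_width: 0.319
grip_force: 80.5
```

```bash
python3 plan.py 526.3 -246.4 99.5 75
```

```text
t 21.6 pos [ 526.8 -246.6   99. ] rot [-1.80e+02 -1.00e-01  7.49e+01] F [-0.4 -0.1 -2.1] w 27.2 q [-0.22  0.53  0.78  1.85 -0.46  0.94  0.5 ]
dp [ 0.1 -0.6 -0.5] twist [-0.  -0.1 -0.1]
```

Emit:
drive_tool:
  dp:
    - [0,0,0.5]
    - [0,0,1]
    - [0,0,1.5]
    - [0,0,1.5]
  twist:
    - [0,0,0]
    - [0,0,0]
    - [0,0,0]
    - [0,0,0]
  claw: [1,1,1,1]

```text
clock: 21.93
ee_pos: [0.527, -0.2468, 0.0987]
tool_rot: [3.141, -0.003, 1.308]
ft_force: [-2.8, 2.0, 8.5]
gripper_width: 0.318
grip_force: 82.1
```

```bash
python3 plan.py 526.3 -246.4 99.5 75
```

```text
t 21.9333 pos [ 527.  -246.8   98.7] rot [ 1.80e+02 -1.00e-01  7.49e+01] F [-2.8  2.   8.5] w 27.0 q [-0.22  0.53  0.78  1.85 -0.46  0.94  0.51]
dp [ 0.2 -0.8 -0.8] twist [ 0.  -0.1 -0.1]
```

Floor contact at 98.7 mm, the same height as when it was gripped. Next: relax 0.8 mm and open.

Emit:
drive_tool:
  dp:
    - [0,0,-0.8]
    - [0,0,-0.8]
    - [0,0,-0.8]
    - [0,0,-0.8]
    - [0,0,-0.8]
  twist:
    - [0,0,0]
    - [0,0,0]
    - [0,0,0]
    - [0,0,0]
    - [0,0,0]
  claw: [0.6,0.5,0.3,0.1,0]
  squeeze: 20

```text
clock: 22.35
ee_pos: [0.5267, -0.2465, 0.0981]
tool_rot: [-3.141, -0.002, 1.308]
ft_force: [0.4, 0.1, 0.9]
gripper_width: 0.901
grip_force: 0.0
```

Emit:
drive_tool:
  dp:
    - [0,0,0]
    - [0,0,0]
    - [0,0,0]
    - [0,0,-10]
    - [0,0,-20]
  twist:
    - [0,0,0]
    - [0,0,0]
    - [0,0,0]
    - [0,0,0]
    - [0,0,0]
  claw: [0,0,0,0,0]

```text
clock: 22.77
ee_pos: [0.5263, -0.2465, 0.1185]
tool_rot: [-3.14, -0.002, 1.308]
ft_force: [0.4, 0.3, 0.0]
gripper_width: 1.001
grip_force: 0.0
```

Emit:
drive_tool:
  dp:
    - [0,0,-35]
    - [0,0,-70]
    - [0,0,-105]
    - [0,0,-140]
    - [0,0,-170]
  twist:
    - [0,0,0]
    - [0,0,0]
    - [0,0,0]
    - [0,0,0]
    - [0,0,0]
  claw: [0,0,0,0,0]

```text
clock: 23.18
ee_pos: [0.5268, -0.2477, 0.2921]
tool_rot: [3.139, -0.002, 1.307]
ft_force: [1.0, -0.2, 0.5]
gripper_width: 0.995
grip_force: 0.0
```

Emit:
drive_tool:
  dp:
    - [-30,0,0]
    - [-60,0,0]
    - [-90,0,0]
    - [-120,0,0]
    - [-120,0,0]
  twist:
    - [0,0,0]
    - [0,0,0]
    - [0,0,0]
    - [0,0,0]
    - [0,0,0]
  claw: [0,0,0,0,0]

```text
clock: 23.6
ee_pos: [0.4909, -0.3702, 0.2901]
tool_rot: [3.141, 0.004, 1.298]
ft_force: [-0.5, 0.2, 0.6]
gripper_width: 0.997
grip_force: 0.0
```

```bash
python3 - <<'E'
from h import *
a=shot('side','s20.png')['image'];b=shot('top','t20.png')['image']
u=lambda v,x,y,w,h:cv2.resize(v[y:y+h,x:x+w],(400,300),interpolation=cv2.INTER_CUBIC)
cv2.imwrite('pics/fin.png',np.vstack([np.hstack([u(a,200,150,100,75),u(a,265,200,100,75)]),np.hstack([u(b,205,160,60,45),u(b,285,165,100,75)])]))
im=cv2.cvtColor(b,cv2.COLOR_BGR2LAB)[...,0].astype(int)
print('\n'.join(str(y)+': '+' '.join('%3d'%v for v in im[y,234:244]) for y in range(174,183)))
E
```

```text
174: 170 170 168 166 169 171 176 173 174 173
175: 167 162 159 167 188 181 185 172 173 173
176: 165 161 169 188 205 206 212 181 178 170
177: 166 168 200 209 202 202 204 192 107  96
178: 167 163 191 211 201 201 208 218 147 109
179: 167 164 191 220 205 207 211 218 135 108
180: 168 163 182 196 206 214 197 148 123  94
181: 169 162 163 170 153 120  74  98 106 102
182: 170 165 164 161 158 138 144 151 151 115
```

View pics/fin.png

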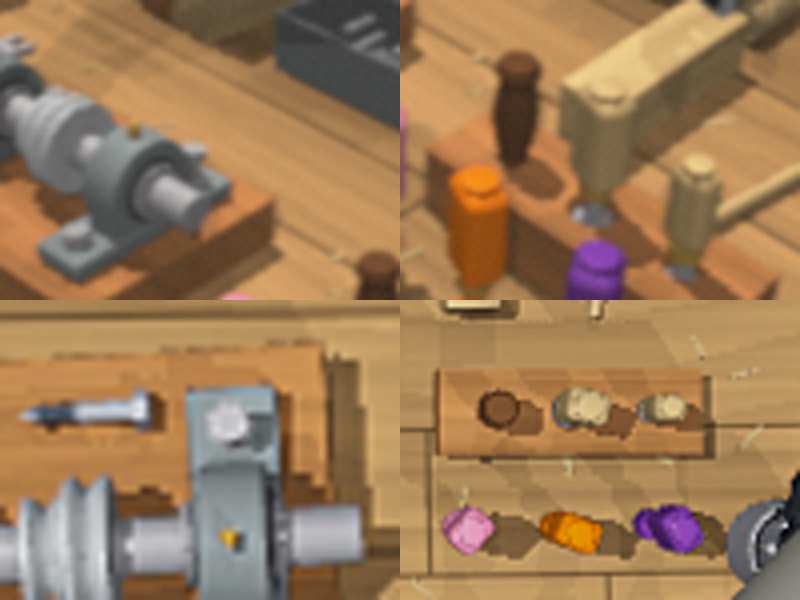

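The final picture shows the driver upright in its middle bore, the screw head upright and lower on its foot, and the bystanders in place.

```bash
python3 -c "
from rig import bot
print(bot.sign_off())"
```

```text
the job is handed in; nothing more can be done
None
```

I handed the job in at about 24 s: the screw is upright to within about 1°, bitten at roughly 13 to 16 N and turned clockwise about 89° (estimated from driver rotation less socket play). The driver is back in its bore, and the rack and countershaft areas look undisturbed in the last pictures.

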